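Put a filter carrier on the leaning inspection stand

ROBOT

A 7-joint arm with a two-finger parallel gripper is mounted at the origin on the work surface. World frame = base frame: x ahead of the robot, y to its left, z up, the work surface at z = 0. Lengths are in m, angles in rad, forces in N, time in s.
With the tool pointing down it reaches from about 0.35 to 0.9 m from the base axis. Payload 7.2 kg.
Tool frame: the origin (TCP) lies at the very end of the fingers, on their centre line; the grasp point (between the pads) lies 19 mm behind it; y points along the fingers, z is the direction in which the jaws open and shut, and the axes are right-handed (so a half turn about y gives the same grasp; the last joint's range is limited). The gripper opens to 88 mm and grips with 3 to 60 N. Pads are 20 mm wide; open, the fingers measure 115 mm over their backs; the gripper's body (75 mm by 178 mm) begins 61 mm behind the grasp point.
Start: joints at [1.225, 0.411, -0.013, 1.596, 0.006, 1.134, -0.082], TCP at [0.171, -0.601, 0.223] pointing down, gripper open.
Joint ranges: [-2.95, 2.95], [-0.29, 1.99], [-1.47, 1.44], [0.14, 2.54], [-1.03, 4.17], [0.13, 1.85], [-2.86, 2.86]. Speed limits (rad/s): [2.39, 2.39, 3.01, 3.01, 3.14, 3.14, 3.14].

INTERFACE

Orientations are given as [roll, pitch, yaw] about the fixed x, y, z axes, in that order (R = Rz(yaw) Ry(pitch) Rx(roll)).
In Python, from plant import * gives the robot as it stands.
- The arm moves only by the tool play_rows, never from a script. Its argument "motion" is a list of rows, each an object with "gripper": the opening in per cent of the stroke, from 0 (shut) to 100 (fully open); "translation": the shift along the tool's x, y, z in m, a list of three; "twist": the turn about the tool's y in rad. In form: [{"gripper": gripper, "translation": [tx, ty, tz], "twist": twist}, ...]. A call has 1 to 10 rows; each row shifts and turns the pose as measured when the row begins, along the tool's axes as they then stand; what a row does not reach is not made up. A row lasts 1/10 s, in which the tool goes at most 50 mm and 8.59 degrees, less where a joint would pass 70% of its speed; a pose out of reach is approached as far as the arm can. A call is refused whole if a number of a shift passes 0.05 or a number of a turn 0.15, either way. A call with a gripper value outside its range is refused whole. The fingers move at their own pace and stop on an object; "grip_force" is the grip in N (left out, the last holds). Time passes only in rows, so rows that do not move let the fingers close. It gives the time, the measured TCP pose, the force and the opening at its end, in the units of the state.
- state(): the state, without advancing time (a new reading comes with each control period).
- grab_frame(name): name is "scene" or "top" or "wrist"; returns a dict with "pixels" (480x640x3 uint8, blue, green, red), "z_map" (480x640 float32, m along the optical axis (not along the pixel's ray), 0 where there is no reading), "fx", "fy", "cx", "cy" (pixels), "k1" (the pictures are not rectified: a ray, as slopes to the right and down, at radius r is drawn at 1 + k1 r^2 times it, then the intrinsics apply), "T" (4x4, takes a point from camera to world coordinates); the wrist camera has in their place "tool_from_camera" (4x4, takes a point from camera to tool coordinates, whose origin is the TCP and whose axes are the tool frame's). Camera axes: x right, y down, z forward; pixel columns grow to the right and rows downward; lengths in m; the calibration is good to about 2 mm. A picture is of the moment at which its call begins: read the wrist's pose just before it.
- finish_job(): hands the job in, once; it reports no verdict.
Trained networks look in the newest picture that a camera, given by its name, has taken for a name from the list of things; names that differ only in an ending like _2 or _b are one class to them, and where a whole thing is asked for, a point or a joint stands for the part that bears it (a point fixed in the world has none). Each returns a list of dicts, best first, with "conf" (0 to 1); they miss things now and then, are a little off and sometimes report something else, mostly with a low value. They report only what shows in the picture. A call takes as long as a camera call. They do not tell look-alikes from the thing itself.
- spot_in(camera, thing): "at" ([x, y, z] in m, in the coordinates of the camera as it stood for that picture, good to about 4 mm: the middle of the surface that is visible of it).
- masks_of(camera, thing): "region" (480x640 bool, what is visible of it).
The state is a dict: "time": time; "qpos": joint angles; "joint_velocities": joint speeds; "joint_torque": joint torques, N m; "position": TCP position; "eef_rot": TCP orientation; "force": force on the tool from outside, world axes, zero at the start; "torque": the same for the moment, N m; "opening": finger opening in m.
Only numpy, scipy, OpenCV 4.12 (cv2) and the standard library are available. Lean on these libraries where they do the work, as an engineer would, in place of code of your own. Each camera call takes 0.05 s, during which the arm holds its last target.

TASK

Lift the filter carrier with the two round windows out of its pocket in the black tray by its grip fin, and lay it gently, grip outwards, flat on the leaning deck of the inspection stand, with its long lower edge resting against the lip. Let go of it, then turn the stand's keeper fully in over the carrier's end, and let go. Leave the square-windowed carrier in its pocket and do not disturb the bottle and the screwdriver.

Things in the scene. Friction and masses are not known exactly. Their poses are not given: they have to be found in the camera images.
- carrier_mid (a point): Carrier to move: aluminium plate 70 (x) by 120 (y) by 12 (z) mm, 0.2-0.35 kg, two flush round glass windows (34 mm, at y +-33 mm), in its middle an upright dark steel fin 40 mm long (x), 12 mm thick (y), 40 mm high. Point: its centre, 26 mm above the underside, in the fin, 14 mm above the plate's top, 26 mm below the fin's top. z along the fin, up. Only the fin can be gripped in the tray.
- other_mid (a point): The other carrier, same size and make but with square windows; stays in its pocket. Point and axes as for the first.
- tray: Fixed black tray block 178 (x) by 150 (y) by 22 (z) mm; origin at the centre of its underside, z up. Two pockets, centres at x = -42.5 and +42.5 mm, each 73 by 123 mm, 13 mm deep (1.5 mm play all round a carrier, whose plate lies 1 mm below the tray's top). Either carrier may be in either pocket; carrier and tray axes are parallel.
- deck: Dark steel leaning deck of the grey fixed stand, 100 mm (x) by 172 mm (y). Origin on its face, 120 mm above the table, same point and axes as rest. A lip 10 mm high has its upslope face at x = -35 mm; end bars 10 mm high have inner faces at y = -66 and +66 mm (6 mm play at each end of a carrier).
- rest (a point): Middle of the carrier's place, on the deck's face. z: the deck's outward normal, 25 degrees from vertical, leaning towards the stand's front (roughly to the robot); x up the slope; y along the lip (roughly to the robot's left). A carrier resting on the lip has its centre at x = 0, y = 0, z = 26 mm, its x axis along this x, either way round.
- keeper_pivot (a point): Pivot of the keeper, on the end bar at y = +84 mm, x = 0, 18 mm above the deck's face; the keeper turns about the deck's normal. Axes as rest.
- keeper_post (a point): Middle of the keeper's grip post, a dark steel pin 12 mm thick, 34 mm high, parallel to the deck's normal, 34 mm from the pivot axis. The point is 17 mm above the top of the keeper's flat steel arm, which is 21 mm above the deck's face; arm 6 mm thick, 12 mm wide, reaching 40 mm from the pivot, 3 mm over a laid carrier.
- keeper (a joint): Keeper angle, rad: 0 = arm straight up the slope (open); 1.57 = stop, arm square across onto the carrier's end (along the deck's -y; fully in). Post from pivot: 34 mm times (cos, -sin) in the deck's x, y. Starts between -0.45 and 0.12. Stiff hinge (0.06 N m), stays where it is left.
- bottle: White bottle, 52 mm in diameter, 120 mm high, standing on the table; bystander. Origin at the centre of its underside.
- driver: Screwdriver, 160 mm long, lying on the table; bystander. Its x is along the shaft.
Not all that is in view belongs to the job. There is more than one size of the tray; the job needs the middle-sized.

How it is judged:
By the outcome, as a careful person would: the job done as asked, in the order asked, and still so for the second after the job is handed in, with the robot touching nothing.
It also fails if it takes over 70 s, if anything falls off the work surface, if the arm or the gripper's body presses on something with over 40 N, if the wrist force passes 120 N, or if a joint passes its speed limit or range.

## Working session

There is one attempt and no reset: what is moved stays moved. The work goes in short steps, Python scripts to look and compute and a tool call to move; the robot and the scene stay as the last step left them, time stands still between calls to the robot, and variables do not carry over. Pictures are saved under pics/ and viewed, and the job is handed in when it is done.

Besides the shell and the picture viewer there is one more tool, called by a JSON object that holds its "name" and its "arguments", one argument or row to a line. play_rows: Moves the arm, as the interface text tells. Its arguments: {"type":"object","properties":{"motion":{"type":"array","items":{"type":"object","properties":{"gripper":{"type":"number"},"translation":{"type":"array","items":{"type":"number"}},"twist":{"type":"number"}}}},"grip_force":{"type":"number"}},"required":["motion"]}

```bash
ls; mkdir -p pics
cat > h.py <<'E'
from plant import *
import numpy as np, cv2
from scipy.spatial.transform import Rotation as R
def snap(name,fn=None):
    s=state(); f=grab_frame(name)
    if fn: cv2.imwrite('pics/'+fn,f['pixels'])
    if 'T' in f: T=np.array(f['T'])
    else:
        W=np.eye(4);W[:3,:3]=R.from_euler('xyz',s['eef_rot']).as_matrix();W[:3,3]=s['position'];T=W@np.array(f['tool_from_camera'])
    np.savez('last_'+name+'.npz',px=f['pixels'],z=f['z_map'],T=T,K=[f['fx'],f['fy'],f['cx'],f['cy'],f['k1']])
    return f,T
def cloud(name):
    d=np.load('last_'+name+'.npz');fx,fy,cx,cy,k1=d['K'];T=d['T'];z=d['z']
    Km=np.array([[fx,0,cx],[0,fy,cy],[0,0,1.]])
    v,u=np.mgrid[0:480,0:640];p=np.stack([u.ravel(),v.ravel()],1).astype(float)[:,None]
    xy=cv2.undistortPoints(p,Km,np.array([k1,0,0,0,0.]))[:,0].reshape(480,640,2)
    P=np.dstack([xy[...,0]*z,xy[...,1]*z,z])
    return P@T[:3,:3].T+T[:3,3], z>0, d['px']
def toW(T,p): return T[:3,:3]@np.array(p)+T[:3,3]
def proj(name,Pw):
    d=np.load('last_'+name+'.npz');fx,fy,cx,cy,k1=d['K'];T=np.linalg.inv(d['T'])
    q=np.atleast_2d(Pw)@T[:3,:3].T+T[:3,3]
    return cv2.projectPoints(q,np.zeros(3),np.zeros(3),np.array([[fx,0,cx],[0,fy,cy],[0,0,1.]]),np.array([k1,0,0,0,0.]))[0][:,0]
def toolmat():
    s=state();return s,R.from_euler('xyz',s['eef_rot']).as_matrix()
E
python3 - <<'E'
from h import *
print(state())
for n in ['scene','top','wrist']:
    f,T=snap(n,n+'0.png'); print(n,T.round(3).tolist(),f['k1'])
    for t in ['carrier_mid','other_mid','tray','deck','keeper_post','keeper','bottle','driver']:
        try:
            print(t,[(toW(T,d['at']).round(3).tolist(),round(d['conf'],2)) for d in spot_in(n,t)])
        except Exception as e: print(t,e)
E
```

```text
pics
{'time': 0.0, 'qpos': array([ 1.22480713,  0.41192112, -0.01274283,  1.59697208,  0.00561187,
        1.13431014, -0.08224263]), 'joint_velocities': array([ 0.00036707,  0.00094466,  0.0004365 , -0.00060725,  0.00012062,
        0.00104968,  0.00034651]), 'joint_torque': array([ 5.32852864e-04, -5.87956774e+01,  6.42718077e-01, -2.91075647e+01,
       -5.35743451e-02,  1.83191017e-02,  1.42196150e-04]), 'position': array([ 0.17123879, -0.60058939,  0.22182516]), 'eef_rot': array([-1.57236743e+00, -1.09667429e-04, -2.86378847e+00]), 'force': array([ 1.2181547 , -0.10885114, -0.23101605]), 'torque': array([ 0.07419302,  0.02395741, -0.02450847]), 'opening': 0.08795401984895009}
scene [[-0.447, 0.618, -0.647, 1.163], [0.895, 0.303, -0.329, 0.405], [-0.007, -0.725, -0.688, 0.787], [0.0, 0.0, 0.0, 1.0]] -0.09472112851215338
carrier_mid [([0.64, 0.239, 0.023], 0.59)]
other_mid [([0.551, 0.224, 0.022], 0.67)]
tray [([0.553, 0.454, 0.006], 0.81), ([0.293, 0.275, 0.012], 0.71), ([0.617, 0.239, 0.021], 0.66)]
deck [([0.563, -0.191, 0.133], 0.6)]
keeper_post [([0.555, -0.107, 0.169], 0.54)
[... 183 characters left out ...]
23], [0.0, 0.0, 0.0, 1.0]] -0.009438660915306605
carrier_mid [([0.627, 0.233, 0.021], 0.76)]
other_mid [([0.542, 0.215, 0.022], 0.7)]
tray [([0.541, 0.451, 0.007], 0.89), ([0.55, -0.195, 0.124], 0.73), ([0.582, 0.226, 0.022], 0.67)]
deck [([0.552, -0.197, 0.127], 0.73), ([0.413, -0.0, 0.025], 0.62)]
keeper_post [([0.539, -0.11, 0.148], 0.54)]
keeper [([0.541, -0.114, 0.15], 0.47)]
bottle [([0.718, -0.016, 0.083], 0.86)]
driver [([0.416, -0.001, 0.025], 0.86)]
wrist [[0.273, -0.922, -0.275, 0.247], [-0.962, -0.262, -0.079, -0.579], [0.001, 0.287, -0.958, 0.383], [0.0, 0.0, 0.0, 1.0]] -0.013986052272402733
carrier_mid []
other_mid []
tray []
deck []
keeper_post []
keeper []
bottle []
driver []
```

View pics/scene0.png

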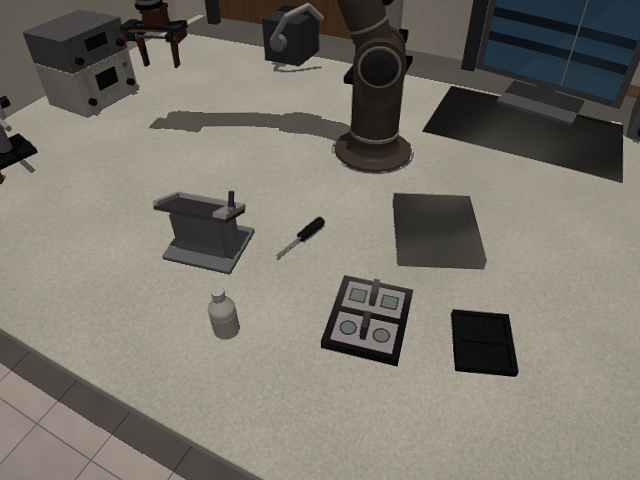

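View pics/top0.png

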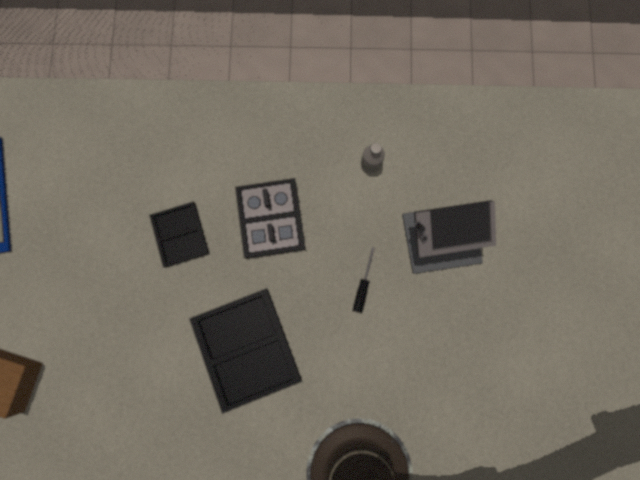

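Run:
```python
from h import *
for n in ['scene','top']:
    P,ok,px=cloud(n)
    t=ok&(abs(P[...,2])<0.03)&(P[...,0]>.3)&(P[...,0]<.8)&(abs(P[...,1])<.4)
    print(n,'table z',np.median(P[t][:,2]))
    b=ok&(P[...,0]>.45)&(P[...,0]<.75)&(P[...,1]>.1)&(P[...,1]<.34)
    m=b&(P[...,2]>.035); 
    print('fins n',m.sum(),'z max',P[m][:,2].max())
    c=cv2.connectedComponentsWithStats(m.astype(np.uint8))
    for i in range(1,c[0]):
        q=P[c[1]==i]; 
        if len(q)>10: print(c[3][i],q.mean(0).round(4),q.max(0).round(4),q.min(0).round(4))
    m=b&(P[...,2]>.015)&(P[...,2]<.028)
    r=cv2.minAreaRect((P[m][:,:2]*1000).astype(np.float32));print('tray',r, np.median(P[m][:,2]))
    # deck
    b=ok&(P[...,0]>.4)&(P[...,0]<.75)&(P[...,1]>-.36)&(P[...,1]<-.05)&(P[...,2]>.07)
    q=P[b];print(len(q),q.min(0),q.max(0))
    b=ok&(P[...,0]>.3)&(P[...,0]<.85)&(P[...,1]>-.1)&(P[...,1]<.08)&(P[...,2]>.012)
    c=cv2.connectedComponentsWithStats(b.astype(np.uint8))
    for i in range(1,c[0]):
        q=P[c[1]==i]
        if len(q)>10: print('by',c[3][i],q.mean(0).round(4),q.max(0).round(4),q.min(0).round(4))
f=cv2.imread('pics/scene0.png')
cv2.imwrite('pics/s_tray.png',cv2.resize(f[260:380,300:430],None,fx=5,fy=5)[:600])
cv2.imwrite('pics/s_stand.png',cv2.resize(f[170:290,140:270],None,fx=5,fy=5,interpolation=2)[:600])
```

```text
scene table z 0.0007281322396163192
fins n 340 z max 0.06439403222525364
[374.58860759 289.89240506] [0.5555 0.2216 0.0557] [0.5705 0.2293 0.0644] [0.5283 0.2108 0.0353]
[365.36813187 322.92307692] [0.6389 0.2364 0.0557] [0.6549 0.2441 0.0639] [0.6129 0.2261 0.0351]
tray ((591.7191772460938, 226.2897186279297), (182.71368408203125, 150.0769500732422), 10.090511322021484) 0.02156585411272427
2763 [ 0.49221452 -0.2854404   0.07002524] [ 0.62166269 -0.10015279  0.18560725]
by [306.17777778 231.51944444] [0.4285 0.0007 0.0207] [0.5237 0.0216 0.0295] [ 0.368  -0.0285  0.0122]
by [222.2256043  312.99731423] [ 0.7483 -0.0095  0.071 ] [0.7657 0.0086 0.123 ] [ 0.7166 -0.0451  0.0121]
top table z 0.00031159379550715904
fins n 213 z max 0.06851046137044214
[265.51401869 197.68224299] [0.6275 0.2327 0.0578] [0.6483 0.2414 0.0658] [0.609  0.2245 0.035 ]
[270.3490566  232.53773585] [0.5442 0.218  0.0581] [0.5647 0.2263 0.0685] [0.5257 0.2101 0.0365]
tray ((588.0855712890625, 226.78219604492188), (179.0449981689453, 150.4167938232422), 9.781612396240234) 0.021190805683933167
3711 [ 0.49069248 -0.28613362  0.09609437] [ 0.61503137 -0.10005793  0.18714559]
by [372.27340824 157.71348315] [ 0.7236 -0.0167  0.0786] [0.7557 0.0062 0.1245] [ 0.707  -0.0449  0.0121]
by [362.13785047 289.69859813] [ 0.4178 -0.0012  0.0214] [0.5188 0.0201 0.0306] [ 0.3649 -0.0271  0.0121]
```

View pics/s_tray.png

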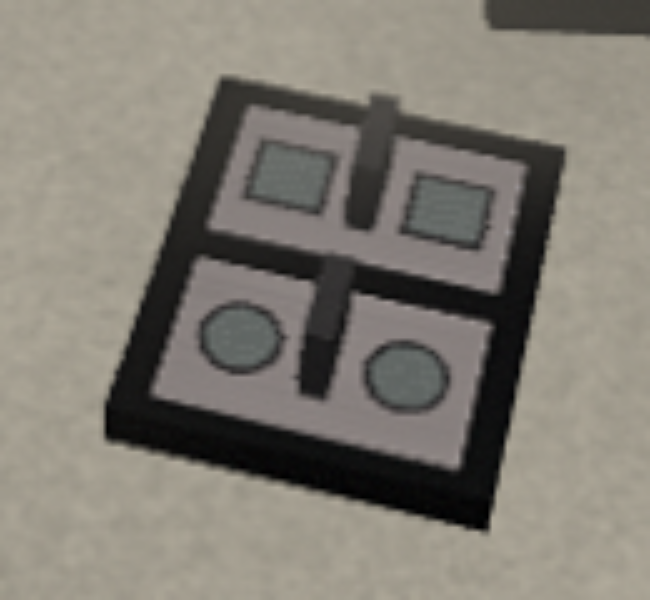

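View pics/s_stand.png

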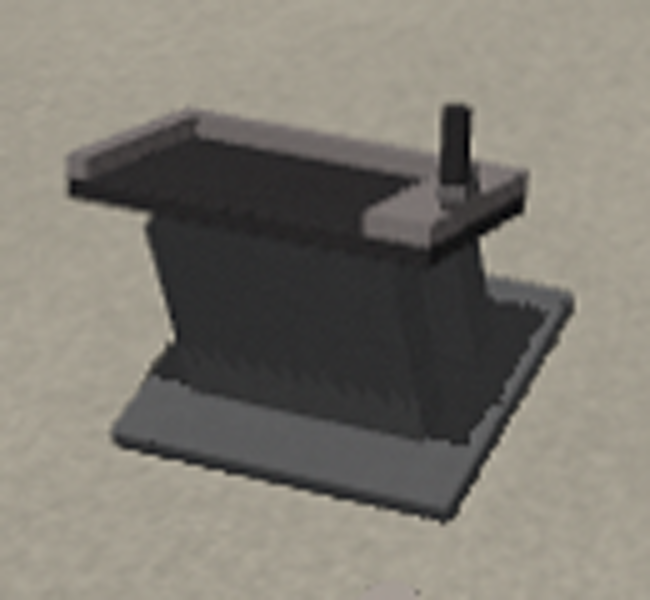

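```bash
cat >> h.py <<'E'
def goto(p,yawdeg=None):
    s,M=toolmat(); d=np.array(p)-s['position']
    print('pos',s['position'].round(4),'yaw',np.degrees(s['eef_rot'][2]).round(2),'roll/pitch',np.degrees(s['eef_rot'][:2]).round(2),'F',s['force'].round(1),'open',round(s['opening'],4),'t',s['time'])
    print('tool delta',(M.T@d).round(4), 'tool x',M[:,0].round(3),'z',M[:,2].round(3))
    if yawdeg is not None:
        e=(np.degrees(s['eef_rot'][2])-yawdeg+180)%360-180; print('twist',np.radians(e).round(4))
E
python3 - <<'E'
from h import *
goto([.6,.23,.38],-170)
E
```

```text
pos [ 0.1713 -0.6011  0.2227] yaw -164.09 roll/pitch [-90.  -0.] F [-0.3  0.4  0.2] open 0.0877 t 1.35
tool delta [-0.6401 -0.1574 -0.6817] tool x [-0.962 -0.274  0.   ] z [ 0.274 -0.962  0.   ]
twist 0.1032
```

{"name": "play_rows", "arguments": {
  "motion": [
    {"gripper":100,"translation":[0,-0.04,0],"twist":0.05},
    {"gripper":100,"translation":[0,-0.04,0],"twist":0.05},
    {"gripper":100,"translation":[0,-0.04,0],"twist":0},
    {"gripper":100,"translation":[0,-0.04,0],"twist":0},
    {"gripper":100,"translation":[0,0,0],"twist":0}
  ]
}}

```text
time: 1.85
position: [0.171, -0.6001, 0.3869]
eef_rot: [-1.575, -0.001, -2.968]
force: [-0.4, -0.5, 0.4]
opening: 0.0882
```

Run:
```python
from h import *
goto([.6,.23,.38],-170)
```

```text
pos [ 0.171  -0.6001  0.3869] yaw -170.05 roll/pitch [-9.024e+01 -4.000e-02] F [-0.4 -0.5  0.4] open 0.0882 t 1.85
tool delta [-0.5659  0.0096 -0.7435] tool x [-0.985 -0.173  0.001] z [ 0.173 -0.985 -0.004]
twist -0.0009
```

{"name": "play_rows", "arguments": {
  "motion": [
    {"gripper":100,"translation":[-0.028,0,-0.037],"twist":0},
    {"gripper":100,"translation":[-0.028,0,-0.037],"twist":0},
    {"gripper":100,"translation":[-0.028,0,-0.037],"twist":0},
    {"gripper":100,"translation":[-0.028,0,-0.037],"twist":0},
    {"gripper":100,"translation":[-0.028,0,-0.037],"twist":0},
    {"gripper":100,"translation":[-0.028,0,-0.037],"twist":0},
    {"gripper":100,"translation":[-0.028,0,-0.037],"twist":0},
    {"gripper":100,"translation":[-0.028,0,-0.037],"twist":0},
    {"gripper":100,"translation":[-0.028,0,-0.037],"twist":0},
    {"gripper":100,"translation":[-0.028,0,-0.037],"twist":0}
  ]
}}

```text
time: 2.85
position: [0.3859, -0.1772, 0.3826]
eef_rot: [-1.572, -0.004, -2.98]
force: [0.6, -0.8, -0.8]
opening: 0.0882
```

Run:
```python
from h import *
goto([.6,.23,.38],-170)
# stand fit
for n in ['scene','top']:
    P,ok,px=cloud(n)
    b=ok&(P[...,0]>.47)&(P[...,0]<.64)&(P[...,1]>-.30)&(P[...,1]<-.09)&(P[...,2]>.08)&(P[...,2]<.2)
    if n=='scene': b&= P[...,2]>.1
    q=P[b]; rng=np.random.default_rng(0);best=0
    for _ in range(500):
        a=q[rng.choice(len(q),3,False)];nn=np.cross(a[1]-a[0],a[2]-a[0]);nn/=np.linalg.norm(nn)+1e-12
        if nn[2]<0: nn=-nn
        if nn[2]<.8 : continue
        k=abs((q-a[0])@nn)<.002
        if k.sum()>best: best=k.sum();I=k
    c=q[I].mean(0);nn=np.linalg.svd(q[I]-c)[2][2];nn*=np.sign(nn[2])
    print(n,len(q),best,'c',c,'n',nn,'tilt',np.degrees(np.arccos(nn[2])),'yaw of -n',np.degrees(np.arctan2(-nn[1],-nn[0])))
```

```text
pos [ 0.3859 -0.1772  0.3826] yaw -170.72 roll/pitch [-90.1   -0.22] F [ 0.6 -0.8 -0.8] open 0.0882 t 2.85
tool delta [-0.2769  0.0021 -0.3674] tool x [-0.987 -0.161  0.004] z [ 0.161 -0.987 -0.002]
twist -0.0126
scene 2221 796 c [ 0.56660697 -0.2028574   0.12591227] n [-0.41142809 -0.08341247  0.90761737] tilt 24.82186149352793 yaw of -n 11.46074346120108
top 3711 1771 c [ 0.55992876 -0.20365352  0.12471512] n [-0.40829186 -0.06635401  0.91043666] tilt 24.434235982830355 yaw of -n 9.23078663876134
```

{"name": "play_rows", "arguments": {
  "motion": [
    {"gripper":100,"translation":[-0.045,0,-0.006],"twist":0},
    {"gripper":100,"translation":[-0.045,0,-0.006],"twist":0},
    {"gripper":100,"translation":[-0.045,0,-0.006],"twist":0},
    {"gripper":100,"translation":[-0.045,0,-0.006],"twist":0},
    {"gripper":100,"translation":[-0.035,0,0],"twist":0},
    {"gripper":100,"translation":[0,0,0],"twist":0},
    {"gripper":100,"translation":[0,0,0],"twist":0}
  ]
}}

```text
time: 3.55
position: [0.6023, -0.1068, 0.3784]
eef_rot: [-1.574, -0.004, -2.971]
force: [0.1, 0.1, -0.4]
opening: 0.088
```

Run:
```python
from h import *
goto([.6,.23,.38],-170)
n='wrist'
f,T=snap(n,'wrist1.png'); print(T.round(3).tolist())
for t in ['deck','keeper_post','keeper']:
    print(t,[(toW(T,d['at']).round(4).tolist(),round(d['conf'],2)) for d in spot_in(n,t)])
```

```text
pos [ 0.6023 -0.1068  0.3784] yaw -170.23 roll/pitch [-90.16  -0.25] F [ 0.1  0.1 -0.4] open 0.088 t 3.55
tool delta [-0.0549 -0.0009 -0.3323] tool x [-0.985 -0.17   0.004] z [ 0.17  -0.985 -0.003]
twist -0.004
[[0.169, -0.943, -0.287, 0.68], [-0.986, -0.162, -0.047, -0.093], [-0.002, 0.291, -0.957, 0.539], [0.0, 0.0, 0.0, 1.0]]
deck [([0.5588, -0.1927, 0.1298], 0.86)]
keeper_post [([0.5509, -0.1073, 0.1584], 0.73)]
keeper [([0.5504, -0.1106, 0.1581], 0.96)]
```

View pics/wrist1.png

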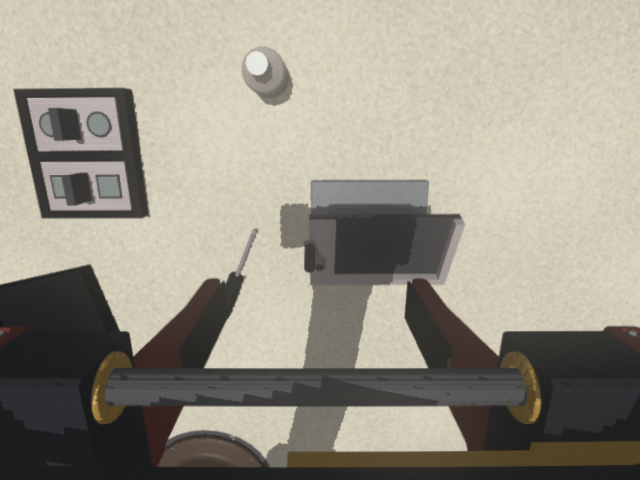

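```bash
cat > deck.py <<'E'
from h import *
def frame(o,yaw,tilt=25.):
    M=R.from_euler('z',yaw,degrees=True).as_matrix()@R.from_euler('y',-tilt,degrees=True).as_matrix()
    # x=up the slope, z normal leaning to -x
    return np.array(o),M
E
python3 - <<'E'
from deck import *
for n in ['wrist','top','scene']:
    P,ok,px=cloud(n)
    o,M=frame([.56,-.2,.12],10)
    L=(P-o)@M
    b=ok&(abs(L[...,0])<.08)&(abs(L[...,1])<.13)&(abs(L[...,2])<.08)
    q=L[b]
    f=q[(abs(q[:,0])<.04)&(abs(q[:,1])<.05)&(abs(q[:,2])<.015)]
    A=np.c_[f[:,:2],np.ones(len(f))]
    for _ in range(3):
        c,*_r=np.linalg.lstsq(A,f[:,2],rcond=None); r=abs(f[:,2]-A@c); A=A[r<.004];f=f[r<.004]
    print(n,len(f),'plane slopes',c[:2].round(4),'off',c[2].round(4),'res',r.std())
    h=q[:,2]-np.c_[q[:,:2],np.ones(len(q))]@c
    I=np.full((100,140),0,np.uint8) # 2mm cells? 2.0mm
    for (x,y),z in zip(q[:,:2],h):
        i=int(50-x/.002*1);j=int(70-y/.002)
        if 0<=i<100 and 0<=j<140: I[i,j]=max(I[i,j],np.clip(60+z*3000,1,255))
    I=cv2.resize(I,None,fx=5,fy=5,interpolation=0)
    for k in range(0,140,10): cv2.line(I,(k*5,0),(k*5,6),255,1)
    cv2.circle(I,(350,250),3,255,1)
    cv2.imwrite(f'pics/hm_{n}.png',I)
E
```

```text
wrist 3989 plane slopes [0.015  0.0015] off 0.0025 res 0.00037576664790584365
top 1544 plane slopes [-0.0026 -0.0002] off 0.0044 res 0.0009185194072691124
scene 474 plane slopes [-0.0071  0.017 ] off 0.0029 res 0.0006287914657734264
```

View pics/hm_wrist.png

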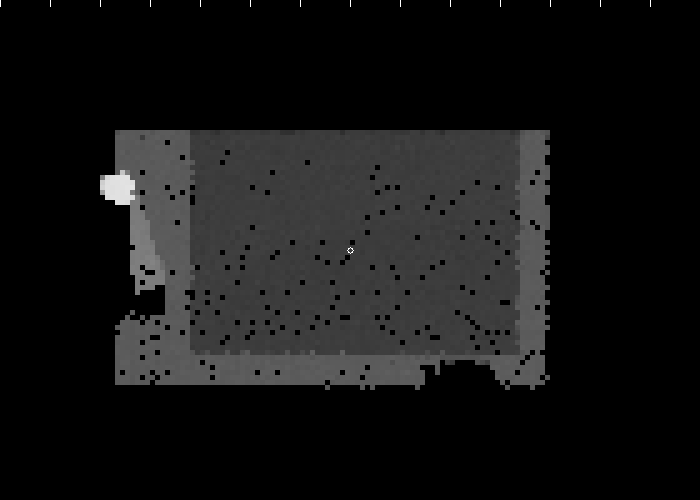

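View pics/hm_top.png

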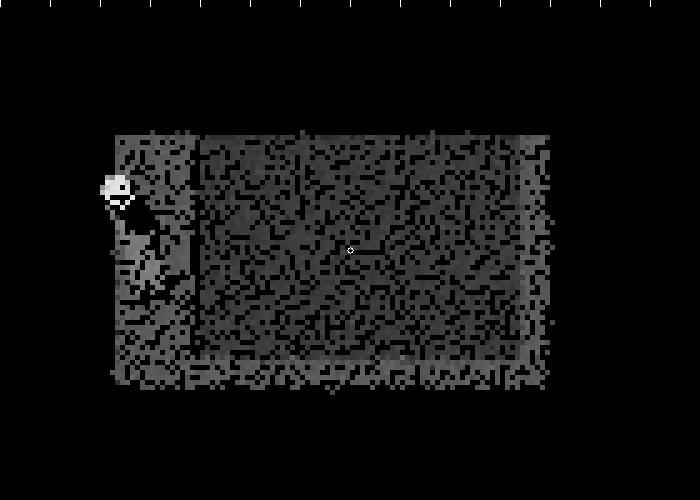

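Run:
```python
from deck import *
o,M=frame([.56,-.2,.12],10)
print('origin',o+M@[-.007,-.002,.0025])
goto([.63,.234,.25],-170)
```

```text
origin [ 0.55305903 -0.20325473  0.11930744]
pos [ 0.6013 -0.108   0.38  ] yaw -170.36 roll/pitch [-90.05  -0.16] F [-0.3 -0.4  0.1] open 0.088 t 3.75
tool delta [-0.086   0.13   -0.3322] tool x [-0.986 -0.168  0.003] z [ 0.168 -0.986 -0.001]
twist -0.0062
```

{"name": "play_rows", "arguments": {
  "motion": [
    {"gripper":100,"translation":[-0.01,0,-0.04],"twist":0},
    {"gripper":100,"translation":[-0.01,0,-0.04],"twist":0},
    {"gripper":100,"translation":[-0.01,0,-0.04],"twist":0},
    {"gripper":100,"translation":[-0.01,0,-0.04],"twist":0},
    {"gripper":100,"translation":[-0.01,0,-0.04],"twist":0},
    {"gripper":100,"translation":[-0.01,0.0,-0.04],"twist":0},
    {"gripper":100,"translation":[-0.01,0.02,-0.04],"twist":0},
    {"gripper":100,"translation":[0,0.03,-0.03],"twist":0},
    {"gripper":100,"translation":[0,0.03,0],"twist":0},
    {"gripper":100,"translation":[0,0.0,0],"twist":0}
  ]
}}

```text
time: 4.75
position: [0.6177, 0.2083, 0.3065]
eef_rot: [-1.563, 0.012, -2.993]
force: [-0.0, 0.3, -0.8]
opening: 0.0876
```

Run:
```python
from h import *
goto([.63,.234,.25],-170)
```

```text
pos [0.6177 0.2083 0.3065] yaw -171.46 roll/pitch [-89.54   0.71] F [-0.   0.3 -0.8] open 0.0876 t 4.75
tool delta [-0.0153  0.0565 -0.024 ] tool x [-0.989 -0.148 -0.012] z [ 0.148 -0.989  0.008]
twist -0.0255
```

{"name": "play_rows", "arguments": {
  "motion": [
    {"gripper":100,"translation":[-0.008,0.02,-0.013],"twist":-0.012},
    {"gripper":100,"translation":[-0.008,0.02,-0.013],"twist":-0.012},
    {"gripper":100,"translation":[0,0.02,0],"twist":0},
    {"gripper":100,"translation":[0,0,0],"twist":0},
    {"gripper":100,"translation":[0,0,0],"twist":0}
  ]
}}

```text
time: 5.25
position: [0.6339, 0.2334, 0.2528]
eef_rot: [-1.561, 0.022, -2.974]
force: [-1.1, -0.3, -0.1]
opening: 0.0875
```

Run:
```python
from h import *
goto([.63,.234,.25],-170)
f,T=snap('wrist','wrist2.png')
for t in ['carrier_mid','other_mid','tray']:
    print(t,[(toW(T,d['at']).round(4).tolist(),round(d['conf'],2)) for d in spot_in('wrist',t)])
P,ok,px=cloud('wrist')
b=ok&(P[...,0]>.45)&(P[...,0]<.75)&(P[...,1]>.1)&(P[...,1]<.34)&(P[...,2]<.075)
m=b&(P[...,2]>.035)
c=cv2.connectedComponentsWithStats(m.astype(np.uint8))
for i in range(1,c[0]):
    q=P[c[1]==i]
    if len(q)>40:
        t=q[q[:,2]>np.percentile(q[:,2],90)-.003]
        print(c[3][i].round(),len(q),'z',np.percentile(q[:,2],[1,50,99]).round(4)); r=cv2.minAreaRect((t[:,:2]*1000).astype(np.float32)); print('top rect',r,len(t),t[:,2].mean())
m=b&(P[...,2]>.014)&(P[...,2]<.028)
q=P[m]; print('tray',cv2.minAreaRect((q[:,:2]*1000).astype(np.float32)),np.median(q[:,2]))
A=np.c_[q[:,:2],np.ones(len(q))];print('plane',np.linalg.lstsq(A,q[:,2],rcond=None)[0])
```

```text
pos [0.6339 0.2334 0.2528] yaw -170.38 roll/pitch [-89.44   1.24] F [-1.1 -0.3 -0.1] open 0.0875 t 5.25
tool delta [ 0.0038  0.0027 -0.0012] tool x [-0.986 -0.167 -0.022] z [ 0.167 -0.986  0.01 ]
twist -0.0067
carrier_mid [([0.6304, 0.2371, 0.0194], 0.6)]
other_mid [([0.5495, 0.2261, 0.0187], 0.68)]
tray [([0.3091, 0.286, 0.0093], 0.95), ([0.5972, 0.2296, 0.0187], 0.9), ([0.5493, 0.4484, 0.0012], 0.75)]
[312. 218.] 512 z [0.0382 0.0596 0.0616]
top rect ((631.2290649414062, 234.7381591796875), (39.93567657470703, 11.158211708068848), 9.509889602661133) 472 0.059714937261285524
[313. 293.] 467 z [0.0366 0.0592 0.061 ]
top rect ((548.7978515625, 220.48439025878906), (40.21003341674805, 10.758569717407227), 9.437371253967285) 385 0.0594009775152408
tray ((589.515380859375, 227.6783447265625), (177.762939453125, 150.5959014892578), 9.900620460510254) 0.020054423567890167
plane [2.72606811e-03 8.93539819e-05 1.83499123e-02]
```

View pics/wrist2.png

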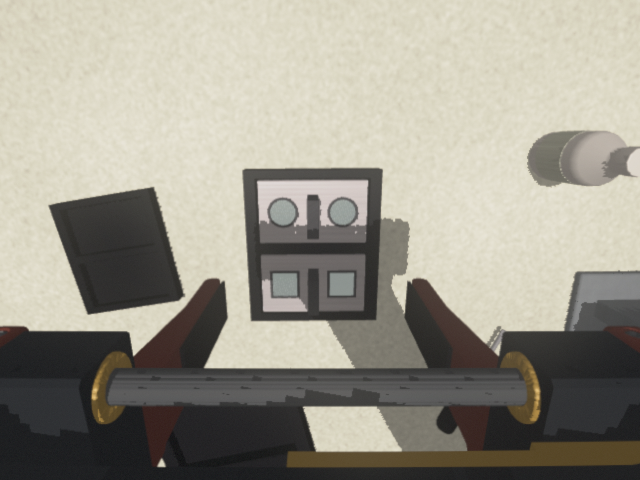

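Run:
```python
from h import *
goto([.6313,.2349,.15],-170.1)
```

```text
pos [0.6338 0.2335 0.2527] yaw -170.38 roll/pitch [-89.44   1.26] F [ 0.3 -0.3 -0.3] open 0.0875 t 5.45
tool delta [ 0.0045  0.1026 -0.0028] tool x [-0.986 -0.167 -0.022] z [ 0.167 -0.986  0.01 ]
twist -0.0049
```

{"name": "play_rows", "arguments": {
  "motion": [
    {"gripper":100,"translation":[0.001,0.015,0],"twist":-0.003},
    {"gripper":100,"translation":[0,0.015,-0.001],"twist":0},
    {"gripper":100,"translation":[0,0.015,0],"twist":0},
    {"gripper":100,"translation":[0,0.015,0],"twist":0},
    {"gripper":100,"translation":[0,0.015,0],"twist":0},
    {"gripper":100,"translation":[0,0.01,0],"twist":0},
    {"gripper":100,"translation":[0,0.01,0],"twist":0},
    {"gripper":100,"translation":[0,0,0],"twist":0}
  ]
}}

```text
time: 6.25
position: [0.6343, 0.2329, 0.1483]
eef_rot: [-1.56, 0.02, -2.971]
force: [-0.6, 0.1, -0.1]
opening: 0.0876
```

Run:
```python
from h import *
goto([.6313,.2349,.10],-170.1)
print(state()['joint_velocities'].round(4))
goto([.6313,.2349,.10],-170.1)
```

```text
pos [0.6343 0.2329 0.1483] yaw -170.21 roll/pitch [-89.41   1.15] F [-0.6  0.1 -0.1] open 0.0876 t 6.25
tool delta [ 0.0036  0.0482 -0.0029] tool x [-0.985 -0.17  -0.02 ] z [ 0.17  -0.985  0.01 ]
twist -0.002
[-0.0004 -0.0081 -0.0054 -0.0157  0.      0.004   0.0028]
pos [0.6343 0.2329 0.1483] yaw -170.21 roll/pitch [-89.41   1.15] F [-0.6  0.1 -0.1] open 0.0876 t 6.25
tool delta [ 0.0036  0.0482 -0.0029] tool x [-0.985 -0.17  -0.02 ] z [ 0.17  -0.985  0.01 ]
twist -0.002
```

{"name": "play_rows", "arguments": {
  "motion": [
    {"gripper":100,"translation":[0.004,0.015,-0.003],"twist":0},
    {"gripper":100,"translation":[0,0.015,0],"twist":0},
    {"gripper":100,"translation":[0,0.015,0],"twist":0},
    {"gripper":100,"translation":[0,0.008,0],"twist":0},
    {"gripper":100,"translation":[0,0,0],"twist":0},
    {"gripper":100,"translation":[0,0,0],"twist":0}
  ]
}}

```text
time: 6.85
position: [0.6328, 0.2352, 0.0934]
eef_rot: [-1.561, 0.023, -2.971]
force: [-1.0, 0.5, -0.5]
opening: 0.088
```

Run:
```python
from h import *
goto([.6313,.2349,.027],-170.1)
f,T=snap('wrist','wrist3.png')
P,ok,px=cloud('wrist')
b=ok&(P[...,0]>.58)&(P[...,0]<.68)&(P[...,1]>.205)&(P[...,1]<.265)&(P[...,2]<.066)&(P[...,2]>.056)
q=P[b];print(len(q))
if len(q)>20: print(cv2.minAreaRect((q[:,:2]*1000).astype(np.float32)),np.median(q[:,2]))
```

```text
pos [0.6328 0.2352 0.0934] yaw -170.24 roll/pitch [-89.44   1.31] F [-1.   0.5 -0.5] open 0.088 t 6.85
tool delta [ 0.003   0.0663 -0.0006] tool x [-0.985 -0.169 -0.023] z [ 0.169 -0.986  0.01 ]
twist -0.0025
1352
((631.7427978515625, 235.1728515625), (39.38740158081055, 11.77921199798584), 10.099934577941895) 0.059503344763878335
```

View pics/wrist3.png

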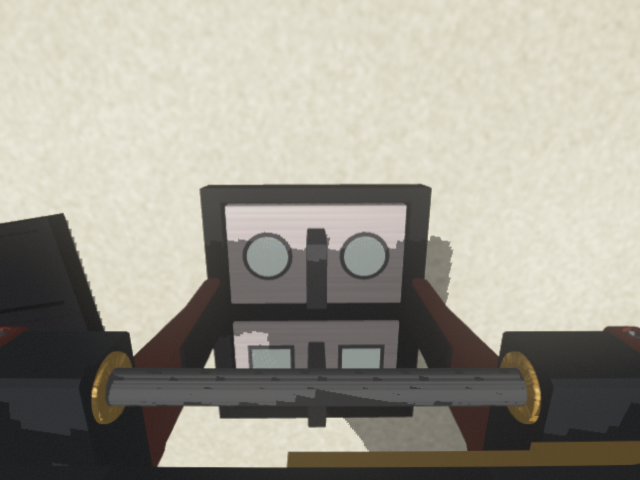

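{"name": "play_rows", "arguments": {
  "motion": [
    {"gripper":100,"translation":[0.0025,0.015,0],"twist":-0.002},
    {"gripper":100,"translation":[0,0.015,0],"twist":0},
    {"gripper":100,"translation":[0,0.015,0],"twist":0},
    {"gripper":100,"translation":[0,0.012,0],"twist":0},
    {"gripper":100,"translation":[0,0.005,0],"twist":0},
    {"gripper":100,"translation":[0,0,0],"twist":0}
  ]
}}

```text
time: 7.5
position: [0.6319, 0.2342, 0.026]
eef_rot: [-1.561, 0.023, -2.969]
force: [-0.2, -0.7, -0.1]
opening: 0.0877
```

Run:
```python
from h import *
goto([.6317,.2351,.027],-170.1)
```

```text
pos [0.6319 0.2342 0.026 ] yaw -170.13 roll/pitch [-89.43   1.33] F [-0.2 -0.7 -0.1] open 0.0877 t 7.5
tool delta [-0.     -0.001  -0.0009] tool x [-0.985 -0.171 -0.023] z [ 0.171 -0.985  0.01 ]
twist -0.0005
```

{"name": "play_rows", "arguments": {
  "motion": [
    {"gripper":100,"translation":[0,-0.002,-0.0009],"twist":0},
    {"gripper":0,"translation":[0,0,0],"twist":0},
    {"gripper":0,"translation":[0,0,0],"twist":0},
    {"gripper":0,"translation":[0,0,0],"twist":0},
    {"gripper":0,"translation":[0,0,0],"twist":0},
    {"gripper":0,"translation":[0,0,0],"twist":0},
    {"gripper":0,"translation":[0,0,0],"twist":0},
    {"gripper":0,"translation":[0,0,0],"twist":0}
  ],
  "grip_force": 25
}}

```text
time: 8.3
position: [0.633, 0.236, 0.0305]
eef_rot: [-1.562, 0.027, -2.969]
force: [0.4, -0.5, 0.0]
opening: 0.0352
```

Run:
```python
from h import *
goto([.6317,.2351,.027],-170.1)
```

```text
pos [0.633  0.236  0.0305] yaw -170.13 roll/pitch [-89.48   1.53] F [ 0.4 -0.5  0. ] open 0.0352 t 8.3
tool delta [0.0015 0.0035 0.0006] tool x [-0.985 -0.171 -0.027] z [ 0.171 -0.985  0.009]
twist -0.0006
```

{"name": "play_rows", "arguments": {
  "motion": [
    {"gripper":0,"translation":[0.001,0.002,0],"twist":0},
    {"gripper":0,"translation":[0,0,0],"twist":0},
    {"gripper":0,"translation":[0,0,0],"twist":0},
    {"gripper":0,"translation":[0,0,0],"twist":0},
    {"gripper":0,"translation":[0,0,0],"twist":0},
    {"gripper":0,"translation":[0,0,0],"twist":0}
  ]
}}

```text
time: 8.9
position: [0.6321, 0.2355, 0.0287]
eef_rot: [-1.561, 0.027, -2.97]
force: [0.0, -1.2, 0.8]
opening: 0.0121
```

Run:
```python
from h import *
goto([.6317,.2351,.027],-170.1)
```

```text
pos [0.6321 0.2355 0.0287] yaw -170.15 roll/pitch [-89.47   1.54] F [ 0.  -1.2  0.8] open 0.0121 t 8.9
tool delta [0.0005 0.0017 0.0003] tool x [-0.985 -0.171 -0.027] z [ 0.171 -0.985  0.009]
twist -0.0009
```

{"name": "play_rows", "arguments": {
  "motion": [
    {"gripper":0,"translation":[0,-0.002,0],"twist":0},
    {"gripper":0,"translation":[-0.0001,-0.005,0],"twist":0},
    {"gripper":0,"translation":[-0.0002,-0.008,0.0001],"twist":0},
    {"gripper":0,"translation":[-0.0002,-0.01,0.0001],"twist":0},
    {"gripper":0,"translation":[-0.0002,-0.01,0.0001],"twist":0},
    {"gripper":0,"translation":[0,-0.015,0],"twist":0},
    {"gripper":0,"translation":[0,-0.015,0],"twist":0},
    {"gripper":0,"translation":[0,-0.01,0],"twist":0},
    {"gripper":0,"translation":[0,0,0],"twist":0}
  ]
}}

```text
time: 9.8
position: [0.6306, 0.2358, 0.1108]
eef_rot: [-1.562, 0.027, -2.969]
force: [-0.1, -0.4, -2.0]
opening: 0.0117
```

Run:
```python
from h import *
goto([.6317,.2351,.30],-170.1)
snap('wrist','wrist4.png');snap('scene','scene4.png')
```

```text
pos [0.6306 0.2358 0.1108] yaw -170.13 roll/pitch [-89.47   1.56] F [-0.1 -0.4 -2. ] open 0.0117 t 9.8
tool delta [-0.0061 -0.1891  0.0027] tool x [-0.985 -0.171 -0.027] z [ 0.171 -0.985  0.009]
twist -0.0005
```

View pics/wrist4.png

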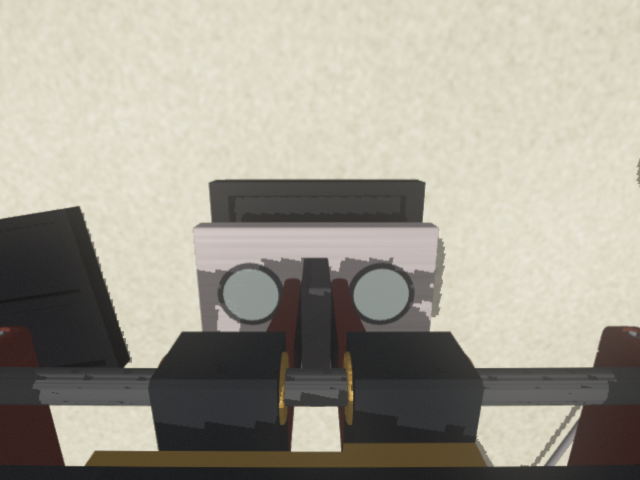

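View pics/scene4.png

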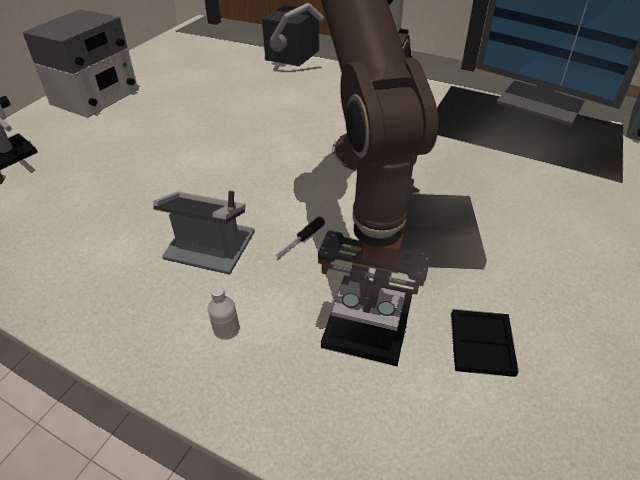

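```bash
cat >> deck.py <<'E'
O=np.array([.5531,-.2033,.1195])
def tcp_for(g):  # g in deck mm -> TCP world
    s,M=toolmat(); _,D=frame(O,10); return O+D@(np.array(g)/1000.)+.019*M[:,1]
E
python3 - <<'E'
from deck import *
p=tcp_for([24,0,50]);print('start',p,'end',tcp_for([4,0,38.7]))
goto(p+[0,0,.08],-170)
E
```

```text
start [ 0.55421069 -0.20329407  0.15596507] end [ 0.54106295 -0.20561237  0.13727143]
pos [0.6298 0.2354 0.109 ] yaw -170.13 roll/pitch [-89.44   1.43] F [ 1.1  0.8 -2.3] open 0.0119 t 9.9
tool delta [ 0.1465 -0.1266  0.4204] tool x [-0.985 -0.171 -0.025] z [ 0.171 -0.985  0.01 ]
twist -0.0022
```

{"name": "play_rows", "arguments": {
  "motion": [
    {"gripper":0,"translation":[0,-0.02,0],"twist":0},
    {"gripper":0,"translation":[0,-0.025,0],"twist":0},
    {"gripper":0,"translation":[0,-0.025,0],"twist":0},
    {"gripper":0,"translation":[0,-0.025,0.005],"twist":0},
    {"gripper":0,"translation":[0,-0.025,0.01],"twist":0},
    {"gripper":0,"translation":[0,-0.02,0.015],"twist":0},
    {"gripper":0,"translation":[0,-0.01,0.02],"twist":0},
    {"gripper":0,"translation":[0,0,0.025],"twist":0},
    {"gripper":0,"translation":[0,0,0.025],"twist":0},
    {"gripper":0,"translation":[0,0,0.025],"twist":0}
  ]
}}

```text
time: 10.9
position: [0.643, 0.1131, 0.2563]
eef_rot: [-1.561, 0.009, -2.959]
force: [0.3, -0.1, -1.9]
opening: 0.0117
```

Run:
```python
from deck import *
p=tcp_for([24,0,50])
goto(p+[0,0,.06],-170)
```

```text
pos [0.643  0.1131 0.2563] yaw -169.56 roll/pitch [-89.42   0.51] F [ 0.3 -0.1 -1.9] open 0.0117 t 10.9
tool delta [0.1454 0.042  0.2946] tool x [-0.983 -0.181 -0.009] z [ 0.181 -0.983  0.01 ]
twist 0.0077
```

{"name": "play_rows", "arguments": {
  "motion": [
    {"gripper":0,"translation":[0.01,0,0.028],"twist":0},
    {"gripper":0,"translation":[0.014,0,0.028],"twist":0},
    {"gripper":0,"translation":[0.014,0,0.028],"twist":0},
    {"gripper":0,"translation":[0.014,0,0.028],"twist":0},
    {"gripper":0,"translation":[0.014,0,0.028],"twist":0},
    {"gripper":0,"translation":[0.014,0,0.028],"twist":0},
    {"gripper":0,"translation":[0.014,0,0.028],"twist":0},
    {"gripper":0,"translation":[0.014,0,0.028],"twist":0},
    {"gripper":0,"translation":[0.014,0,0.02],"twist":0},
    {"gripper":0,"translation":[0.008,0,0.01],"twist":0}
  ]
}}

```text
time: 11.9
position: [0.5534, -0.1747, 0.2475]
eef_rot: [-1.564, -0.007, -2.963]
force: [0.6, 0.4, -1.7]
opening: 0.0119
```

{"name": "play_rows", "arguments": {
  "motion": [
    {"gripper":0,"translation":[0,0,0],"twist":0},
    {"gripper":0,"translation":[0,0,0],"twist":0}
  ]
}}

```text
time: 12.1
position: [0.5524, -0.1756, 0.2466]
eef_rot: [-1.565, -0.008, -2.965]
force: [0.7, 1.3, -2.7]
opening: 0.0114
```

Run:
```python
from deck import *
p=tcp_for([24,0,50])
goto(p+[0,0,.06],-170)
```

```text
pos [ 0.5524 -0.1756  0.2466] yaw -169.9 roll/pitch [-89.65  -0.47] F [ 0.7  1.3 -2.7] open 0.0114 t 12.1
tool delta [0.0035 0.0308 0.0273] tool x [-0.984 -0.175  0.008] z [ 0.175 -0.984  0.006]
twist 0.0017
```

{"name": "play_rows", "arguments": {
  "motion": [
    {"gripper":0,"translation":[0.0015,0,0.012],"twist":0},
    {"gripper":0,"translation":[0.001,0,0.01],"twist":0},
    {"gripper":0,"translation":[0,0.01,0.005],"twist":0},
    {"gripper":0,"translation":[0,0.01,0],"twist":0},
    {"gripper":0,"translation":[0,0.01,0],"twist":0},
    {"gripper":0,"translation":[0,0.0,0],"twist":0},
    {"gripper":0,"translation":[0,0.0,0],"twist":0}
  ]
}}

```text
time: 12.8
position: [0.5563, -0.2, 0.2126]
eef_rot: [-1.568, -0.009, -2.958]
force: [-1.0, -0.3, -2.4]
opening: 0.012
```

Run:
```python
from deck import *
p=tcp_for([24,0,50])
goto(p+[0,0,.03],-170)
snap('wrist','wrist5.png');f,_=snap('scene','scene5.png')
cv2.imwrite('pics/scene5c.png',cv2.resize(f['pixels'][120:300,110:310],None,fx=3.3,fy=3.3,interpolation=2))
```

```text
pos [ 0.5563 -0.2     0.2126] yaw -169.51 roll/pitch [-89.82  -0.49] F [-1.  -0.3 -2.4] open 0.012 t 12.8
tool delta [0.0031 0.0267 0.0027] tool x [-0.983 -0.182  0.009] z [ 0.182 -0.983  0.003]
twist 0.0086
```

View pics/wrist5.png

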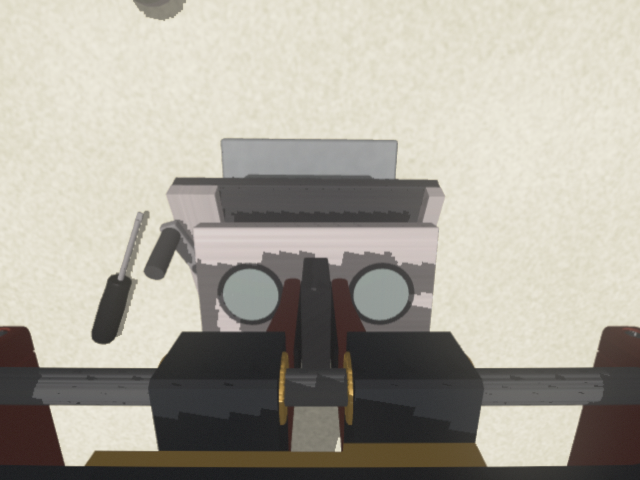

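View pics/scene5c.png

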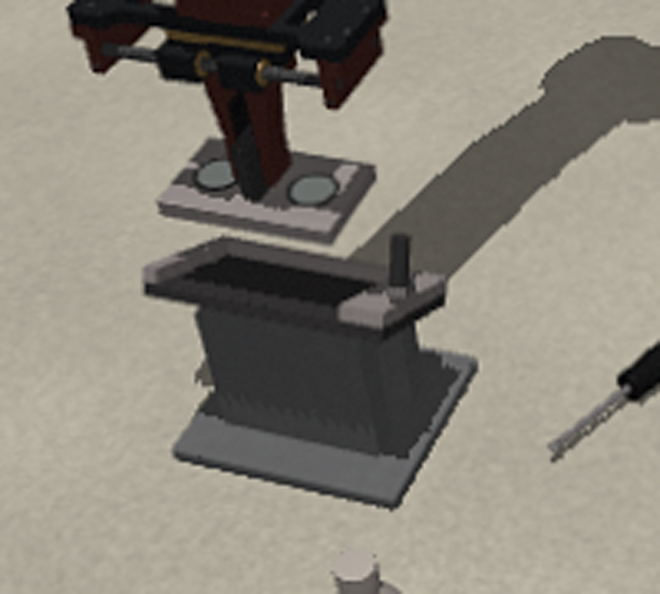

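Run:
```python
from deck import *
P,ok,px=cloud('wrist'); _,D=frame(O,10); L=(P-O)@D*1000
up=P[...,2]
# carrier plate
m=ok&(abs(L[...,1])<80)&(up>.19)&(up<.216)&(abs(L[...,0])<90)
q=P[m]; print(len(q),np.percentile(L[m][:,1],[1,99]),np.median(up[m]))
for r in (195,205): # deck rows: bars vs face
    row=[(u,L[r,u].round(0).tolist()) for u in range(165,450,5) if ok[r,u]]
    print(r,[(u,l[1],l[2],l[0]) for u,l in row if abs(l[1])>55])
```

```text
21306 [-55.28950918  62.17469013] 0.20363112776591674
195 [(165, 159.0, -116.0, -36.0), (170, 93.0, 9.0, 52.0), (175, 90.0, 10.0, 53.0), (180, 87.0, 10.0, 52.0), (185, 84.0, 10.0, 53.0), (190, 81.0, 10.0, 53.0), (195, 77.0, 11.0, 53.0), (200, 75.0, 9.0, 52.0), (205, 71.0, 10.0, 53.0), (210, 68.0, 10.0, 53.0), (215, 66.0, 8.0, 52.0), (220, 65.0, -1.0, 45.0), (225, 62.0, 0.0, 46.0), (230, 59.0, -1.0, 45.0), (235, 56.0, -1.0, 45.0), (410, -58.0, -0.0, 47.0), (415, -61.0, -0.0, 47.0), (420, -64.0, -0.0, 47.0), (425, -66.0, 4.0, 50.0), (430, -67.0, 9.0, 54.0), (435, -71.0, 9.0, 53.0), (440, -74.0, 9.0, 53.0), (445, -132.0, -118.0, -36.0)]
205 [(165, 160.0, -112.0, -46.0), (170, 95.0, 10.0, 45.0), (175, 92.0, 9.0, 44.0), (180, 89.0, 9.0, 45.0), (185, 85.0, 10.0, 45.0), (190, 83.0, 9.0, 44.0), (195, 79.0, 10.0, 45.0), (200, 76.0, 9.0, 44.0), (205, 73.0, 10.0, 45.0), (210, 69.0, 11.0, 46.0), (215, 67.0, 9.0, 45.0), (220, 66.0, 3.0, 40.0), (225, 63.0, -0.0, 38.0), (230, 60.0, -0.0, 38.0), (235, 57.0, -1.0, 37.0), (405, -56.0, -1.0, 38.0), (410, -59.0, 0.0, 39.0), (415, -62.0, 1.0, 39.0), (420, -66.0, 1.0, 39.0), (425, -66.0, 8.0, 45.0), (430, -69.0, 10.0, 46.0), (435, -71.0, 11.0, 47.0), (440, -75.0, 10.0, 46.0), (445, -133.0, -113.0, -44.0)]
```

{"name": "play_rows", "arguments": {
  "motion": [
    {"gripper":0,"translation":[0.003,0.006,0.003],"twist":0.008},
    {"gripper":0,"translation":[0,0.006,0],"twist":0},
    {"gripper":0,"translation":[0,0.006,0],"twist":0},
    {"gripper":0,"translation":[0,0.003,0],"twist":0},
    {"gripper":0,"translation":[0,0,0],"twist":0},
    {"gripper":0,"translation":[0,0,0],"twist":0}
  ],
  "grip_force": 10
}}

```text
time: 13.5
position: [0.5539, -0.204, 0.1909]
eef_rot: [-1.566, -0.007, -2.967]
force: [-0.7, 0.0, -1.8]
opening: 0.0121
```

Run:
```python
from deck import *
print('start');goto(tcp_for([24,0,50]),-170)
print('end');goto(tcp_for([4,0,38.7]),-170)
```

```text
start
pos [ 0.5539 -0.204   0.1909] yaw -170.01 roll/pitch [-89.75  -0.41] F [-0.7  0.  -1.8] open 0.0121 t 13.5
tool delta [-0.0001  0.035  -0.0009] tool x [-0.985 -0.174  0.007] z [ 0.174 -0.985  0.004]
twist -0.0001
end
pos [ 0.5539 -0.204   0.1909] yaw -170.01 roll/pitch [-89.75  -0.41] F [-0.7  0.  -1.8] open 0.0121 t 13.5
tool delta [ 0.0131  0.0537 -0.001 ] tool x [-0.985 -0.174  0.007] z [ 0.174 -0.985  0.004]
twist -0.0001
```

{"name": "play_rows", "arguments": {
  "motion": [
    {"gripper":0,"translation":[0,0.006,-0.0009],"twist":0},
    {"gripper":0,"translation":[0,0.006,0],"twist":0},
    {"gripper":0,"translation":[0,0.006,0],"twist":0},
    {"gripper":0,"translation":[0,0.006,0],"twist":0},
    {"gripper":0,"translation":[0,0.004,0],"twist":0},
    {"gripper":0,"translation":[0,0,0],"twist":0}
  ]
}}

```text
time: 14.1
position: [0.5536, -0.203, 0.1603]
eef_rot: [-1.567, -0.007, -2.967]
force: [0.0, 0.2, -2.7]
opening: 0.0119
```

Run:
```python
from deck import *
print('start');goto(tcp_for([24,0,50]),-170)
```

```text
start
pos [ 0.5536 -0.203   0.1603] yaw -169.99 roll/pitch [-89.76  -0.41] F [ 0.   0.2 -2.7] open 0.0119 t 14.1
tool delta [-0.      0.0044  0.0002] tool x [-0.985 -0.174  0.007] z [ 0.174 -0.985  0.004]
twist 0.0001
```

Now the laying stroke: small downward steps, then down and downslope, watching force.

{"name": "play_rows", "arguments": {
  "motion": [
    {"gripper":0,"translation":[0,0.003,0],"twist":0},
    {"gripper":0,"translation":[0,0.002,0],"twist":0},
    {"gripper":0,"translation":[0.0015,0.002,0],"twist":0},
    {"gripper":0,"translation":[0.0015,0.002,0],"twist":0},
    {"gripper":0,"translation":[0.0015,0.002,0],"twist":0}
  ],
  "grip_force": 7
}}

```text
time: 14.6
position: [0.5493, -0.204, 0.1505]
eef_rot: [-1.565, -0.006, -2.967]
force: [-1.1, -0.3, 2.3]
opening: 0.012
```

Run:
```python
from deck import *
print('end');goto(tcp_for([4,0,38.7]),-170)
snap('wrist','wrist6.png');f,_=snap('scene')
cv2.imwrite('pics/scene6c.png',cv2.resize(f['pixels'][120:300,110:310],None,fx=3.3,fy=3.3,interpolation=2))
```

```text
end
pos [ 0.5493 -0.204   0.1505] yaw -170.01 roll/pitch [-89.7   -0.33] F [-1.1 -0.3  2.3] open 0.012 t 14.6
tool delta [ 0.0089  0.0132 -0.    ] tool x [-0.985 -0.174  0.006] z [ 0.174 -0.985  0.005]
twist -0.0001
```

View pics/scene6c.png

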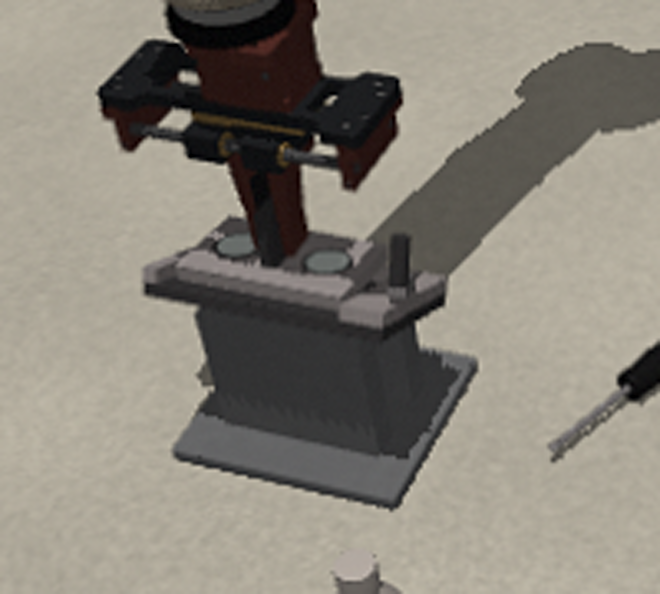

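{"name": "play_rows", "arguments": {
  "motion": [
    {"gripper":0,"translation":[0.0015,0.002,0],"twist":0},
    {"gripper":0,"translation":[0.0015,0.002,0],"twist":0},
    {"gripper":0,"translation":[0.0015,0.002,0],"twist":0},
    {"gripper":0,"translation":[0.0015,0.002,0],"twist":0}
  ]
}}

```text
time: 15.1
position: [0.5438, -0.2049, 0.142]
eef_rot: [-1.565, -0.004, -2.967]
force: [-0.1, 1.0, 0.5]
opening: 0.012
```

Run:
```python
from deck import *
print('end');goto(tcp_for([4,0,38.7]),-170)
snap('wrist','wrist7.png')
P,ok,px=cloud('wrist'); _,D=frame(O,10); L=(P-O)@D*1000
m=ok&(abs(L[...,1])<58)&(abs(L[...,1])>20)&(L[...,2]>5)&(L[...,2]<35)&(abs(L[...,0])<60)
q=L[m];A=np.c_[q[:,:2],np.ones(len(q))]
for _ in range(4):
    c=np.linalg.lstsq(A,q[:,2],rcond=None)[0];r=abs(q[:,2]-A@c);k=r<max(2,np.median(r)*2);A=A[k];q=q[k]
print(len(q),'tilt',np.degrees(np.arctan(c[:2])),'z0',c[2],q[:,0].min(),q[:,0].max(),q[:,2].min(),q[:,2].max())
```

```text
end
pos [ 0.5438 -0.2049  0.142 ] yaw -169.99 roll/pitch [-89.69  -0.24] F [-0.1  1.   0.5] open 0.012 t 15.1
tool delta [0.0033 0.0047 0.0001] tool x [-0.985 -0.174  0.004] z [ 0.174 -0.985  0.005]
twist 0.0002
16025 tilt [-5.74639609 -0.26849231] z0 15.936050795815191 -30.270153834819318 40.136884914777234 9.795257264535906 19.82235728053919
```

View pics/wrist7.png

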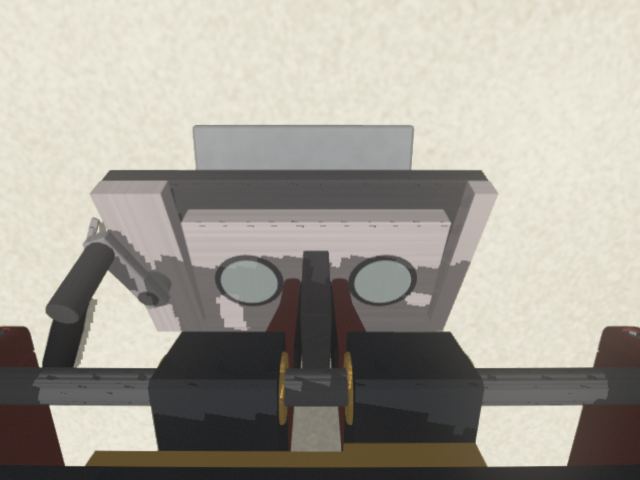

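{"name": "play_rows", "arguments": {
  "motion": [
    {"gripper":0,"translation":[0.0015,0.002,0],"twist":0},
    {"gripper":0,"translation":[0.0015,0.002,0],"twist":0},
    {"gripper":0,"translation":[0.0005,0.001,0],"twist":0},
    {"gripper":0,"translation":[0,0.0,0],"twist":0}
  ]
}}

```text
time: 15.55
position: [0.5402, -0.2057, 0.1367]
eef_rot: [-1.565, -0.004, -2.967]
force: [-0.5, 0.5, 0.5]
opening: 0.0119
```

```bash
cat > chk.py <<'E'
from deck import *
snap('wrist')
P,ok,px=cloud('wrist'); _,D=frame(O,10); L=(P-O)@D*1000
m=ok&(abs(L[...,1])<58)&(abs(L[...,1])>20)&(L[...,2]>5)&(L[...,2]<35)&(abs(L[...,0])<60)
q=L[m];A=np.c_[q[:,:2],np.ones(len(q))]
for _ in range(4):
    c=np.linalg.lstsq(A,q[:,2],rcond=None)[0];r=abs(q[:,2]-A@c);k=r<max(2,np.median(r)*2);A=A[k];q=q[k]
print(len(q),'tilt',np.degrees(np.arctan(c[:2])).round(2),'z0',c[2].round(1),'x',q[:,0].min(),q[:,0].max(),'y range',end=' ')
b=ok&(abs(L[...,0]-20)<10)&(abs(L[...,2]-(L[...,:2]@c[:2]+c[2]))<1.0)&(abs(L[...,1])<64);print(np.percentile(L[b][:,1],[0.5,99.5]))
E
python3 - <<'E'
from deck import *
print('end');goto(tcp_for([4,0,38.7]),-170)
import chk
E
```

```text
end
pos [ 0.5402 -0.2057  0.1367] yaw -170.01 roll/pitch [-89.69  -0.2 ] F [-0.5  0.5  0.5] open 0.0119 t 15.55
tool delta [-0.0003 -0.0005 -0.    ] tool x [-0.985 -0.174  0.004] z [ 0.174 -0.985  0.005]
twist -0.0001
15866 tilt [ 0.46 -0.12] z0 11.9 x -46.54771752564714 37.47877066506866 y range [-58.50739317  59.64764997]
```

{"name": "play_rows", "arguments": {
  "motion": [
    {"gripper":0,"translation":[0.001,0.0006,0],"twist":0},
    {"gripper":0,"translation":[0.001,0.0006,0],"twist":0},
    {"gripper":0,"translation":[0.001,0.0006,0],"twist":0},
    {"gripper":0,"translation":[0.001,0.0005,0],"twist":0}
  ]
}}

```text
time: 16.0
position: [0.5373, -0.2067, 0.1353]
eef_rot: [-1.564, -0.001, -2.967]
force: [0.3, 0.8, 2.2]
opening: 0.0121
```

Run:
```python
from deck import *
print('end');goto(tcp_for([0,0,38.7]),-170)
import chk
```

```text
end
pos [ 0.5373 -0.2067  0.1353] yaw -170.0 roll/pitch [-8.961e+01 -6.000e-02] F [0.3 0.8 2.2] open 0.0121 t 16.0
tool delta [ 0.0002 -0.0003 -0.0004] tool x [-0.985 -0.174  0.001] z [ 0.174 -0.985  0.007]
twist -0.0001
15666 tilt [ 0.32 -0.12] z0 12.0 x -46.23278553268513 34.27409244197715 y range [-58.88452682  59.17337708]
```

{"name": "play_rows", "arguments": {
  "motion": [
    {"gripper":0,"translation":[0.001,0.0005,0],"twist":0},
    {"gripper":0,"translation":[0.001,0.0005,0],"twist":0}
  ]
}}

```text
time: 16.25
position: [0.5372, -0.2067, 0.1353]
eef_rot: [-1.563, 0.003, -2.967]
force: [2.6, 0.2, 5.0]
opening: 0.012
```

Run:
```python
from deck import *
print('end');goto(tcp_for([0,0,38.7]),-170)
import chk
```

```text
end
pos [ 0.5372 -0.2067  0.1353] yaw -169.98 roll/pitch [-89.57   0.18] F [2.6 0.2 5. ] open 0.012 t 16.25
tool delta [ 0.     -0.0002 -0.0004] tool x [-0.985 -0.174 -0.003] z [ 0.174 -0.985  0.008]
twist 0.0004
15623 tilt [ 0.5  -0.11] z0 12.1 x -46.20560939784413 34.20780996105454 y range [-58.79800211  59.2888052 ]
```

{"name": "play_rows", "arguments": {
  "motion": [
    {"gripper":45,"translation":[0,0,0],"twist":0},
    {"gripper":45,"translation":[0,0,0],"twist":0},
    {"gripper":45,"translation":[0,-0.001,0],"twist":0},
    {"gripper":45,"translation":[0,-0.005,0],"twist":0},
    {"gripper":45,"translation":[0,-0.01,0],"twist":0},
    {"gripper":45,"translation":[0,-0.02,0],"twist":0},
    {"gripper":45,"translation":[0,-0.02,0],"twist":0},
    {"gripper":45,"translation":[0,-0.02,0],"twist":0},
    {"gripper":45,"translation":[0,-0.02,0],"twist":0},
    {"gripper":45,"translation":[0,0,0],"twist":0}
  ]
}}

```text
time: 17.3
position: [0.5341, -0.2063, 0.2362]
eef_rot: [-1.565, -0.003, -2.967]
force: [-0.3, 0.1, 1.2]
opening: 0.0392
```

Run:
```python
from deck import *
goto(tcp_for([0,0,38.7]),-170)
import chk
f,T=snap('wrist','wrist8.png');
for t in ['keeper_post','keeper','keeper_pivot']:
    print(t,[(((toW(T,d['at'])-O)@frame(O,10)[1]*1000).round(1).tolist(),round(d['conf'],2)) for d in spot_in('wrist',t)])
```

```text
pos [ 0.5341 -0.2063  0.2362] yaw -169.97 roll/pitch [-89.66  -0.16] F [-0.3  0.1  1.2] open 0.0392 t 17.3
tool delta [-3.100e-03  1.006e-01 -1.000e-04] tool x [-0.985 -0.174  0.003] z [ 0.174 -0.985  0.006]
twist 0.0005
7417 tilt [ 0.21 -0.06] z0 12.2 x -45.7156609780107 33.953266783731955 y range [-58.9091824   59.14678063]
keeper_post [([21.4, 91.7, 27.5], 0.61)]
keeper [([20.6, 89.6, 18.9], 0.75)]
keeper_pivot [([35.4, 41.3, -3.0], 0.65)]
```

View pics/wrist8.png

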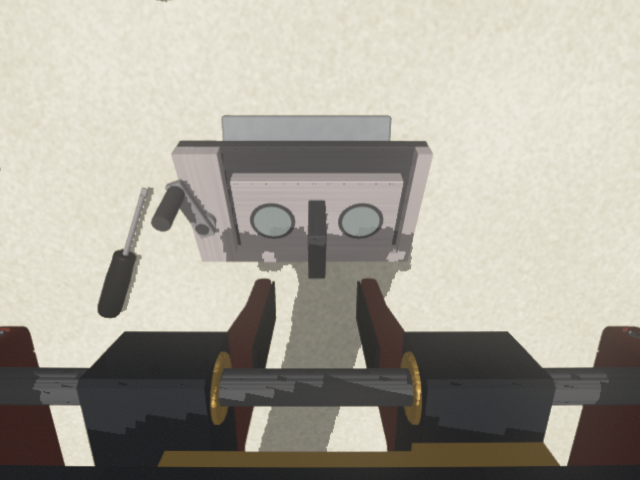

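Run:
```python
from deck import *
P,ok,px=cloud('wrist'); _,D=frame(O,10); L=(P-O)@D*1000
m=ok&(L[...,1]>60)&(L[...,1]<115)&(L[...,2]>26)&(L[...,2]<60)&(abs(L[...,0])<70)
q=L[m];print(len(q),q.min(0),q.max(0));t=q[q[:,2]>52];print(len(t),t.mean(0)); print(cv2.minEnclosingCircle(t[:,:2].astype(np.float32)))
print(state()['qpos'].round(2))
def K(th,z=33): return O+D@(np.array([34*np.cos(th),84-34*np.sin(th),z])/1000)
for th in (-.33,0,.3,.6,.9,1.2,1.57,1.8): print(th,K(th).round(4))
goto(K(-.33),-170+19)
```

```text
795 [24.80462196 88.61322168 26.0059274 ] [ 37.34011833 100.1709799   56.16609954]
269 [31.50155461 93.91493999 54.58290388]
((30.566986083984375, 94.19412994384766), 6.148406505584717)
[ 0.66  0.36 -0.5   1.69  0.19  1.15 -1.28]
-0.33 [ 0.5516 -0.1071  0.163 ]
0 [ 0.5551 -0.1176  0.1638]
0.3 [ 0.5555 -0.1278  0.1631]
0.6 [ 0.5532 -0.1375  0.1613]
0.9 [ 0.5483 -0.1459  0.1583]
1.2 [ 0.5413 -0.1523  0.1546]
1.57 [ 0.5307 -0.1565  0.1494]
1.8 [ 0.5236 -0.1568  0.1461]
pos [ 0.532  -0.206   0.2317] yaw -169.97 roll/pitch [-89.86  -0.49] F [ 0.4 -0.2  0.4] open 0.0396 t 17.55
tool delta [-0.0371  0.0681 -0.0941] tool x [-0.985 -0.174  0.009] z [ 0.174 -0.985  0.002]
twist -0.3311
```

{"name": "play_rows", "arguments": {
  "motion": [
    {"gripper":45,"translation":[0,0,-0.01],"twist":-0.11},
    {"gripper":45,"translation":[0,0,-0.015],"twist":-0.11},
    {"gripper":45,"translation":[0,0,-0.02],"twist":-0.1},
    {"gripper":45,"translation":[0,0,-0.02],"twist":0},
    {"gripper":45,"translation":[0,0,-0.01],"twist":0},
    {"gripper":45,"translation":[0,0,0],"twist":0}
  ]
}}

```text
time: 18.15
position: [0.4999, -0.135, 0.2258]
eef_rot: [-1.579, -0.015, -2.635]
force: [-0.4, -0.2, -0.4]
opening: 0.0395
```

```bash
cat >> deck.py <<'E'
_,D=frame(O,10)
def K(th,z=33): return O+D@(np.array([34*np.cos(th),84-34*np.sin(th),z])/1000)
E
python3 - <<'E'
from deck import *
print(state()['qpos'].round(2)); goto(K(-.316),-170+18)
E
```

```text
[ 0.66  0.3  -0.6   1.81  0.19  1.11 -1.07]
pos [ 0.4999 -0.135   0.2258] yaw -150.95 roll/pitch [-90.47  -0.88] F [-0.4 -0.2 -0.4] open 0.0395 t 18.15
tool delta [-0.0597  0.0618  0.0016] tool x [-0.874 -0.485  0.015] z [ 0.485 -0.874 -0.008]
twist 0.0183
```

{"name": "play_rows", "arguments": {
  "motion": [
    {"gripper":45,"translation":[-0.015,0,0],"twist":0.01},
    {"gripper":45,"translation":[-0.02,0,0],"twist":0.008},
    {"gripper":45,"translation":[-0.015,0,0],"twist":0},
    {"gripper":45,"translation":[-0.008,0.0,0],"twist":0},
    {"gripper":45,"translation":[0,0,0],"twist":0},
    {"gripper":45,"translation":[0,0,0],"twist":0}
  ]
}}

```text
time: 18.75
position: [0.553, -0.1111, 0.2228]
eef_rot: [-1.579, -0.019, -2.658]
force: [0.4, 0.7, 0.4]
opening: 0.0396
```

Run:
```python
from deck import *
print(state()['qpos'].round(2)); goto(K(-.316),-170+18)
snap('wrist','wrist9.png')
```

```text
[ 0.56  0.38 -0.59  1.7   0.23  1.15 -1.18]
pos [ 0.553  -0.1111  0.2228] yaw -152.31 roll/pitch [-90.46  -1.08] F [0.4 0.7 0.4] open 0.0396 t 18.75
tool delta [-0.0017  0.0597 -0.0032] tool x [-0.885 -0.465  0.019] z [ 0.464 -0.886 -0.008]
twist -0.0055
```

View pics/wrist9.png

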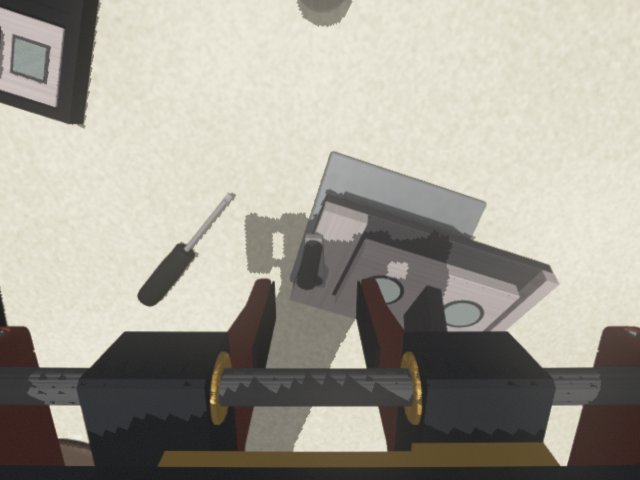

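{"name": "play_rows", "arguments": {
  "motion": [
    {"gripper":45,"translation":[-0.001,0.015,-0.002],"twist":-0.005},
    {"gripper":45,"translation":[-0.001,0.015,-0.001],"twist":0},
    {"gripper":45,"translation":[0,0.012,0],"twist":0},
    {"gripper":45,"translation":[0,0.01,0],"twist":0},
    {"gripper":45,"translation":[0,0.005,0],"twist":0},
    {"gripper":45,"translation":[0,0,0],"twist":0}
  ]
}}

```text
time: 19.4
position: [0.5504, -0.11, 0.1628]
eef_rot: [-1.578, -0.02, -2.656]
force: [-0.2, 1.1, 0.3]
opening: 0.0395
```

Run:
```python
from deck import *
goto(K(-.316),-170+18)
s,M=toolmat()
# rows plan: TCP leads post by a bit; jaw yaw capped at th=1.0
ths=np.arange(-.2,1.95,.12)
p=s['position'];yaw=np.degrees(s['eef_rot'][2])
for th in ths:
    t=K(th); y=-170-np.degrees(min(th,1.0)); tw=np.radians(yaw-y)
    Mt=R.from_euler('z',yaw,degrees=True).as_matrix()@R.from_euler('x',-90,degrees=True).as_matrix()
    print(round(th,2),(Mt.T@(t-p)*1000).round(1),round(tw,3)); p=t;yaw=y
```

```text
pos [ 0.5504 -0.11    0.1628] yaw -152.2 roll/pitch [-90.39  -1.14] F [-0.2  1.1  0.3] open 0.0395 t 19.4
tool delta [-0.0024 -0.0003 -0.0016] tool x [-0.884 -0.466  0.02 ] z [ 0.466 -0.885 -0.007]
twist -0.0036
-0.2 [-2.1 -0.7  2.3] 0.111
-0.08 [ 0.3 -0.2  4.1] 0.12
0.04 [ 0.3 -0.   4.1] 0.12
0.16 [0.2 0.2 4.1] 0.12
0.28 [0.2 0.4 4.1] 0.12
0.4 [0.1 0.6 4. ] 0.12
0.52 [0.1 0.8 4. ] 0.12
0.64 [0.1 0.9 4. ] 0.12
0.76 [0.  1.1 3.9] 0.12
0.88 [0.  1.3 3.9] 0.12
1.0 [0.  1.4 3.8] 0.12
1.12 [0.1 1.5 3.8] 0.0
1.24 [0.5 1.6 3.7] 0.0
1.36 [1.  1.7 3.6] 0.0
1.48 [1.5 1.7 3.4] 0.0
1.6 [1.9 1.7 3.2] 0.0
1.72 [2.3 1.7 2.9] 0.0
1.84 [2.7 1.7 2.6] 0.0
```

{"name": "play_rows", "arguments": {
  "motion": [
    {"gripper":45,"translation":[-0.002,-0.0005,0.002],"twist":0.11},
    {"gripper":45,"translation":[0,0,0.004],"twist":0.12},
    {"gripper":45,"translation":[0,0,0.004],"twist":0.12},
    {"gripper":45,"translation":[0,0,0.004],"twist":0.12},
    {"gripper":45,"translation":[0,0.0005,0.004],"twist":0.1}
  ]
}}

```text
time: 19.9
position: [0.5573, -0.1259, 0.1642]
eef_rot: [-1.567, -0.019, 3.037]
force: [-1.2, 1.6, 1.3]
opening: 0.0396
```

```bash
cat > kp.py <<'E'
from deck import *
s,M=toolmat(); l=(s['position']-O)@D*1000
print('tcp deck',l.round(1),'theta of tcp',round(np.arctan2(84-l[1],l[0]),3),'r',np.hypot(84-l[1],l[0]).round(1),'jawth',((-170-np.degrees(s['eef_rot'][2])+180)%360-180).round(1),'rp',np.degrees(s['eef_rot'][:2]).round(1),'F',s['force'].round(1),s['qpos'].round(2),'t',s['time'])
def plan(ths,cap=1.0,z=33):
    p=s['position'];yaw=np.degrees(s['eef_rot'][2]);Mt0=M
    for i,th in enumerate(ths):
        t=K(th,z); y=-170-np.degrees(min(th,cap)); tw=np.radians((yaw-y+180)%360-180)
        Mt=M@R.from_euler('y',np.radians((np.degrees(s['eef_rot'][2])-yaw+180)%360-180)).as_matrix()
        print(round(th,2),(Mt.T@(t-p)*1000).round(1),round(tw,3)); p=t;yaw=y
E
python3 - <<'E'
from kp import *
plan(np.arange(.4,1.95,.12))
E
```

```text
tcp deck [34.9 75.5 33.1] theta of tcp 0.238 r 35.9 jawth 16.0 rp [-89.8  -1.1] F [-1.2  1.6  1.3] [ 0.47  0.43 -0.44  1.76  0.21  1.02 -1.73] t 19.9
0.4 [1.7 1.7 5.5] 0.121
0.52 [0.1 0.8 4. ] 0.12
0.64 [0. 1. 4.] 0.12
0.76 [0.  1.2 3.9] 0.12
0.88 [0.  1.3 3.9] 0.12
1.0 [0.  1.4 3.8] 0.12
1.12 [0.  1.6 3.8] 0.0
1.24 [0.5 1.7 3.7] 0.0
1.36 [1.  1.7 3.6] 0.0
1.48 [1.4 1.8 3.4] 0.0
1.6 [1.9 1.8 3.1] 0.0
1.72 [2.3 1.8 2.9] 0.0
1.84 [2.6 1.8 2.6] 0.0
```

Tracking well with light force; continue.

{"name": "play_rows", "arguments": {
  "motion": [
    {"gripper":45,"translation":[0.0017,0.001,0.005],"twist":0.12},
    {"gripper":45,"translation":[0,0.001,0.004],"twist":0.12},
    {"gripper":45,"translation":[0,0.001,0.004],"twist":0.12},
    {"gripper":45,"translation":[0,0.001,0.004],"twist":0.12},
    {"gripper":45,"translation":[0,0.001,0.004],"twist":0.1}
  ]
}}

```text
time: 20.4
position: [0.5522, -0.1414, 0.1635]
eef_rot: [-1.565, -0.01, 2.436]
force: [0.4, 2.2, 1.6]
opening: 0.0399
```

Run:
```python
from kp import *
plan(np.arange(.9,1.95,.12))
snap('wrist','wrist10.png')
```

```text
tcp deck [27.6 61.1 35.7] theta of tcp 0.694 r 35.8 jawth 50.4 rp [-89.7  -0.6] F [0.4 2.2 1.6] [ 0.4   0.4  -0.31  1.77  0.14  1.   -2.24] t 20.4
0.9 [0.1 5.2 6. ] 0.02
1.02 [0.  1.4 3.8] 0.1
1.14 [0.1 1.5 3.8] 0.0
1.26 [0.6 1.6 3.7] 0.0
1.38 [1.1 1.7 3.5] 0.0
1.5 [1.5 1.7 3.4] 0.0
1.62 [1.9 1.8 3.1] 0.0
1.74 [2.3 1.8 2.8] 0.0
1.86 [2.7 1.7 2.5] 0.0
```

View pics/wrist10.png

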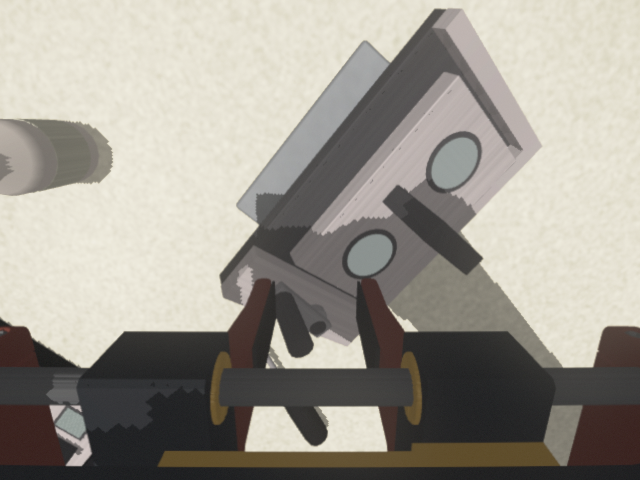

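{"name": "play_rows", "arguments": {
  "motion": [
    {"gripper":45,"translation":[0,0.002,0.004],"twist":0.06},
    {"gripper":45,"translation":[0,0.003,0.004],"twist":0.06},
    {"gripper":45,"translation":[0,0.002,0.004],"twist":0},
    {"gripper":45,"translation":[0,0.0015,0.004],"twist":0},
    {"gripper":45,"translation":[0.0005,0.0015,0.004],"twist":0},
    {"gripper":45,"translation":[0.001,0.0015,0.0035],"twist":0}
  ]
}}

```text
time: 21.05
position: [0.5464, -0.1561, 0.1593]
eef_rot: [-1.583, 0.011, 2.324]
force: [3.7, 0.0, 1.0]
opening: 0.04
```

Run:
```python
from kp import *
plan(np.arange(1.4,2.05,.12))
f,T=snap('wrist','wrist11.png')
f,T=snap('scene');cv2.imwrite('pics/scene11c.png',cv2.resize(f['pixels'][120:300,110:310],None,fx=3.3,fy=3.3,interpolation=2))
```

```text
tcp deck [18.2 47.7 35.4] theta of tcp 1.105 r 40.7 jawth 56.8 rp [-90.7   0.6] F [3.7 0.  1. ] [ 0.41  0.39 -0.28  1.81  0.13  0.95 -2.31] t 21.05
1.4 [8.1 7.3 7.1] 0.008
1.52 [1.6 1.7 3.4] 0.0
1.64 [2.  1.7 3.1] 0.0
1.76 [2.4 1.6 2.8] 0.0
1.88 [2.8 1.6 2.5] 0.0
2.0 [3.1 1.5 2.1] 0.0
```

View pics/wrist11.png

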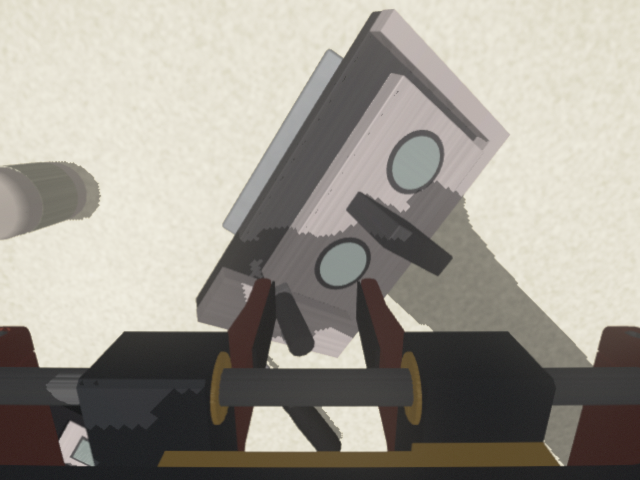

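View pics/scene11c.png

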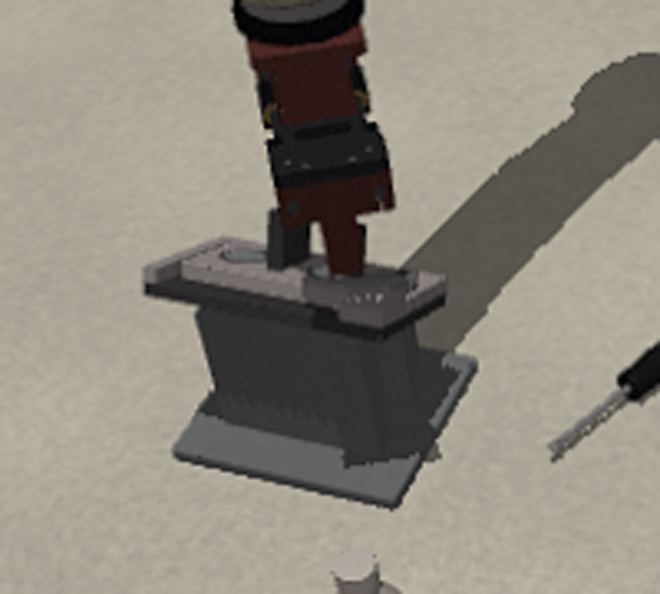

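Run:
```python
from kp import *
for tgt,tw in (([2,50,33],0),([2,50,33],.3),([-14,50,33],.3)):
    t=O+D@(np.array(tgt)/1000); Mt=M@R.from_euler('y',tw).as_matrix()
    print(tgt,tw,(Mt.T@(t-s['position'])*1000).round(1))
```

```text
tcp deck [17.2 47.6 35.6] theta of tcp 1.13 r 40.3 jawth 56.9 rp [-90.6   0.6] F [3.6 0.2 1.8] [ 0.42  0.39 -0.28  1.81  0.13  0.95 -2.31] t 21.15
[2, 50, 33] 0 [9.1 8.6 9.4]
[2, 50, 33] 0.3 [ 5.9  8.6 11.7]
[-14, 50, 33] 0.3 [ 9.9 15.1 25.7]
```

{"name": "play_rows", "arguments": {
  "motion": [
    {"gripper":45,"translation":[0.002,0.0015,0.002],"twist":0.08},
    {"gripper":45,"translation":[0.002,0.0015,0.003],"twist":0.08},
    {"gripper":45,"translation":[0.0015,0.0015,0.003],"twist":0.08},
    {"gripper":45,"translation":[0.0015,0.0015,0.003],"twist":0.06},
    {"gripper":45,"translation":[0.001,0.0015,0.003],"twist":0}
  ]
}}

```text
time: 21.65
position: [0.532, -0.1589, 0.1534]
eef_rot: [-1.589, 0.011, 2.02]
force: [3.6, -0.6, 1.0]
opening: 0.0395
```

```bash
cat >> kp.py <<'E'
def to(*tg):
    for g in tg: print(g,(M.T@(O+D@(np.array(g)/1000)-s['position'])*1000).round(1))
E
python3 - <<'E'
from kp import *
to([-14,50,33])
snap('wrist','wrist12.png')
E
```

```text
tcp deck [ 2.5 47.4 36.3] theta of tcp 1.504 r 36.7 jawth 74.3 rp [-91.    0.6] F [ 3.6 -0.6  1. ] [ 0.38  0.36 -0.22  1.85  0.1   0.91 -2.58] t 21.65
[-14, 50, 33] [ 6.3  9.6 12.5]
```

View pics/wrist12.png

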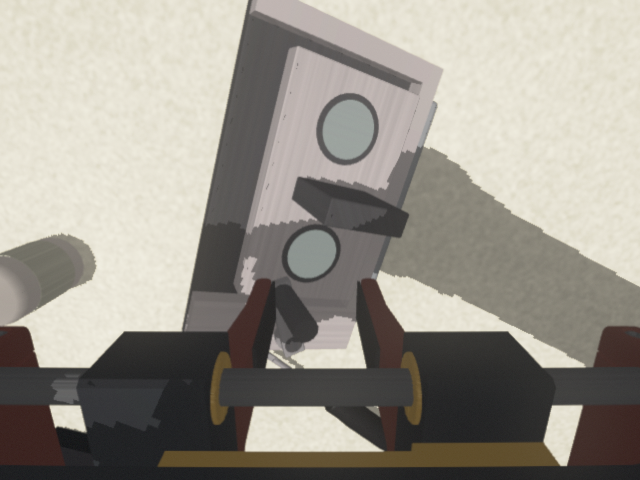

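{"name": "play_rows", "arguments": {
  "motion": [
    {"gripper":45,"translation":[0.0015,0.0015,0.003],"twist":0},
    {"gripper":45,"translation":[0.0015,0.0015,0.003],"twist":0},
    {"gripper":45,"translation":[0.001,0.002,0.003],"twist":0},
    {"gripper":45,"translation":[0.001,0.002,0.0025],"twist":0}
  ]
}}

```text
time: 22.1
position: [0.5174, -0.1595, 0.1452]
eef_rot: [-1.587, 0.01, 2.028]
force: [3.9, 0.2, 4.0]
opening: 0.0393
```

Run:
```python
from kp import *
to([-14,50,33])
f,T=snap('wrist','wrist13.png')
```

```text
tcp deck [-14.1  49.3  34.9] theta of tcp 1.957 r 37.5 jawth 73.8 rp [-90.9   0.5] F [3.9 0.2 4. ] [ 0.39  0.35 -0.22  1.89  0.1   0.89 -2.56] t 22.1
[-14, 50, 33] [ 0.4  1.7 -1.1]
```

View pics/wrist13.png

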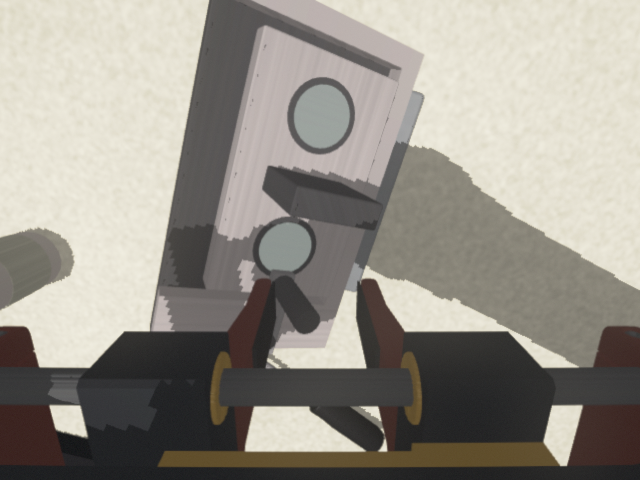

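{"name": "play_rows", "arguments": {
  "motion": [
    {"gripper":45,"translation":[0.0005,0.001,0.002],"twist":0},
    {"gripper":45,"translation":[0.0005,0.001,0.002],"twist":0},
    {"gripper":45,"translation":[0.0005,0.001,0.002],"twist":0}
  ]
}}

```text
time: 22.45
position: [0.5171, -0.1596, 0.1448]
eef_rot: [-1.598, 0.015, 2.03]
force: [4.9, 0.8, 4.7]
opening: 0.0391
```

Run:
```python
from kp import *
to([-14,50,33])
```

```text
tcp deck [-14.5  49.2  34.7] theta of tcp 1.967 r 37.7 jawth 73.7 rp [-91.6   0.9] F [4.9 0.8 4.7] [ 0.39  0.35 -0.22  1.9   0.09  0.87 -2.56] t 22.45
[-14, 50, 33] [ 0.4  1.4 -1.3]
```

{"name": "play_rows", "arguments": {
  "motion": [
    {"gripper":45,"translation":[0.001,0.001,0.006],"twist":0},
    {"gripper":45,"translation":[0.001,0.001,0.006],"twist":0}
  ]
}}

```text
time: 22.65
position: [0.5141, -0.1609, 0.1451]
eef_rot: [-1.614, 0.022, 2.033]
force: [15.2, 3.8, -2.9]
opening: 0.0447
```

Run:
```python
from kp import *
to([-14,50,33])
f,T=snap('wrist','wrist14.png')
P,ok,px=cloud('wrist'); L=(P-O)@D*1000
m=ok&(abs(L[...,1]-60)<18)&(abs(L[...,0])<12)&(abs(L[...,2]-21)<3.0)
q=L[m];print(len(q),q.mean(0),np.polyfit(q[:,1],q[:,0],1) if len(q)>20 else '')
cv2.imwrite('pics/w14c.png',cv2.resize(px[220:370,180:400],None,fx=3.5,fy=3.5,interpolation=2))
```

```text
tcp deck [-17.3  48.6  36.3] theta of tcp 2.025 r 39.4 jawth 73.5 rp [-92.5   1.3] F [15.2  3.8 -2.9] [ 0.4   0.34 -0.23  1.92  0.09  0.85 -2.54] t 22.65
[-14, 50, 33] [ 0.2  1.8 -4.5]
347 [-2.1712802  55.77121505 20.6920859 ] [-0.20018169  8.99309613]
```

View pics/w14c.png

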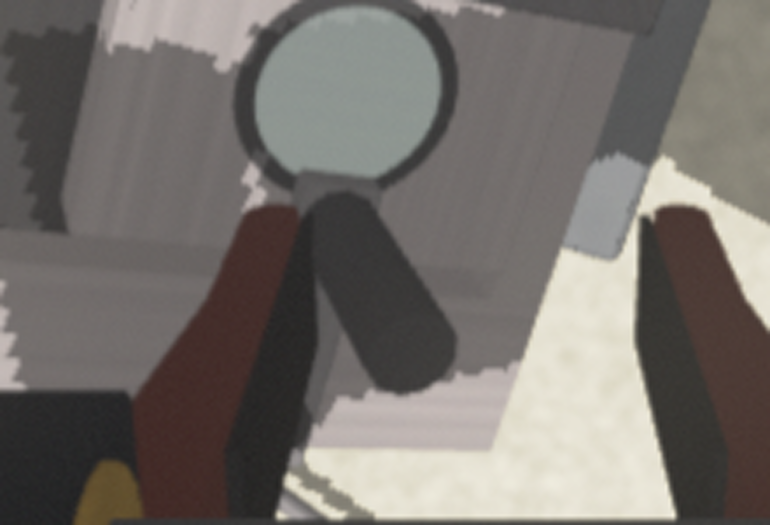

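{"name": "play_rows", "arguments": {
  "motion": [
    {"gripper":45,"translation":[0,0,-0.004],"twist":0},
    {"gripper":45,"translation":[0,-0.003,-0.003],"twist":0},
    {"gripper":45,"translation":[0,-0.005,0],"twist":0},
    {"gripper":45,"translation":[0,-0.015,0],"twist":0},
    {"gripper":45,"translation":[0,-0.02,0],"twist":0},
    {"gripper":45,"translation":[0,-0.025,0],"twist":0},
    {"gripper":45,"translation":[0,-0.03,0],"twist":0},
    {"gripper":45,"translation":[0,-0.03,0],"twist":0},
    {"gripper":45,"translation":[0,0,0],"twist":0}
  ]
}}

```text
time: 23.6
position: [0.506, -0.1569, 0.2746]
eef_rot: [-1.598, 0.01, 2.034]
force: [0.6, 0.3, -0.3]
opening: 0.0398
```

Run:
```python
from kp import *
f,T=snap('wrist','wrist15.png')
P,ok,px=cloud('wrist'); L=(P-O)@D*1000
m=ok&(L[...,1]>44)&(L[...,1]<76)&(abs(L[...,0])<15)&(abs(L[...,2]-21)<2.5)
q=L[m];print('arm',len(q),q.mean(0),q.min(0),q.max(0))
m=ok&(L[...,1]>35)&(L[...,1]<110)&(abs(L[...,0])<40)&(abs(L[...,2]-55)<3)
q=L[m];print('post top',len(q)); 
if len(q)>5: print(cv2.minEnclosingCircle(q[:,:2].astype(np.float32)))
b=ok&(abs(L[...,1])<40)&(abs(L[...,1])>12)&(abs(L[...,0])<60)&(L[...,2]>8)&(L[...,2]<20);q=L[b]
A=np.c_[q[:,:2],np.ones(len(q))];c=np.linalg.lstsq(A,q[:,2],rcond=None)[0];print('plate',np.degrees(np.arctan(c[:2])),c[2],np.percentile(q[:,0],[.2,99.8]))
f,T=snap('scene','scene15.png');cv2.imwrite('pics/scene15c.png',cv2.resize(f['pixels'][120:300,110:310],None,fx=3.3,fy=3.3,interpolation=2))
```

```text
tcp deck [ 30.8  53.8 156.8] theta of tcp 0.775 r 43.1 jawth 73.5 rp [-91.6   0.6] F [ 0.6  0.3 -0.3] [ 0.42  0.2  -0.23  1.76  0.04  1.15 -2.51] t 23.6
arm 351 [-0.0922907  62.83743971 20.8455828 ] [-7.19642359 44.02114613 18.51021277] [ 4.95409292 75.99381356 23.47204916]
post top 185
((-1.4635714292526245, 49.56446075439453), 6.10960054397583)
plate [ 0.71170111 -0.06478205] 11.99202827194555 [-46.54201916  33.69034611]
```

View pics/wrist15.png

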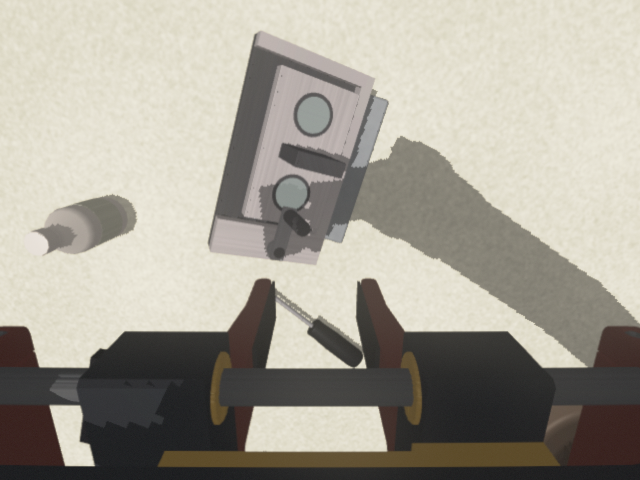

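View pics/scene15c.png

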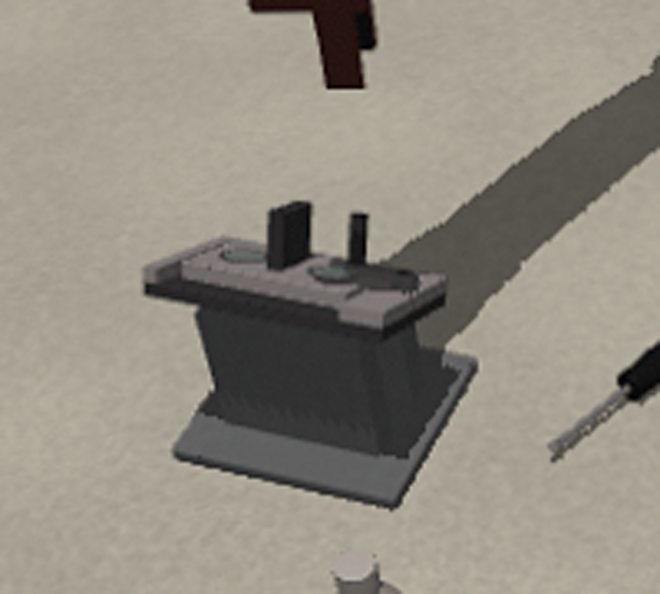

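Run:
```python
from h import *
a=cv2.imread('pics/scene0.png').astype(int);b=cv2.imread('pics/scene15.png').astype(int)
d=abs(a-b).max(2)
print('bottle diff',(d[285:340,203:243]>40).mean(),'driver',(d[212:262,273:328]>40).mean(),'square carrier',(d[278:312,342:408]>40).mean())
print(state()['force'].round(2)); print(finish_job())
```

```text
bottle diff 0.0 driver 0.0 square carrier 0.0022281639928698753
[-0.18 -0.39 -0.37]
the job is handed in; nothing more can be done
None
```

The job is done and handed in, at about 24 s of the 70 s allowed. The round-windowed carrier is on the inspection stand with the keeper turned in over its end.

**What I did**
- I gripped the carrier by its fin and lifted it out of the middle-sized tray.
- The tool could not tilt, so I touched the carrier's upper edge to the deck and let the fin turn in a light grip until the plate lay flat. Then I slid it down to the lip and let go.
- I turned the keeper by guiding its post between the open fingers until it stopped, then backed off and lifted clear.

**Last checks**
- **Carrier:** the plate's top measures 12.0 mm above the deck, which means it is lying flat. The wrist camera shows 0.7° of tilt, but it read the bare deck about 0.9° off too, so I put that down to the camera. The upper edge is at x ≈ 34 mm against a nominal 35 mm. It stopped sliding against the lip with about 3 N of push.
- **Keeper:** the post measures (-1.5, 49.6) mm against a nominal (0, 50) mm, which is within the camera's error. During the final push the force rose to about 15 N, which forced the fingers a little wider, so I take it to be at its stop.
- **Surroundings:** comparing pictures from before and after, the bottle and the screwdriver have not moved, and neither has the square-windowed carrier in its pocket. The robot is touching nothing.

The tool drifted up to about 2.5° off vertical while pushing the keeper home. No check failed.

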